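# Load the laser-marking fixture with angle brackets

### The job

Load every angle bracket on the bench into the marking fixture, one to a nest: lay a white focus spacer flat in the nest, seat the bracket squarely on the spacer with its upright leg back against the fence, then take a spring clamp off the rail and let it close astride the middle of the fence, with its jaws well down over leg and fence together. Do not disturb the tools and bystanders on the bench.

Things in the scene. Friction and masses are not known exactly. Their poses are not given: they have to be found in the camera images.
- nest1 (a point): nest at the fixture's -y end: the point on its floor (12 mm above the bench) midway between its stops, x to the fence, z up. The nest is 63 mm long (x) by 54 mm wide (y). Corner stops 18 mm high leave 39 mm free for the fingers in the middle of each long side, where nothing stands; low stops close the -x end
- nest2 (a point): the middle nest, same sizes as nest1. Every nest's fence is an upright aluminium plate at its +x end: face at x = +31.5 mm, back at x = +37.5 mm, 28 mm wide (y -14 to +14 mm), top 58 mm above the nest floor
- nest3 (a point): nest at the fixture's +y end, same sizes as nest1 and nest2
- fixture: marking fixture: black plate 115 x 390 x 12 mm fixed on the bench, three nests 130 mm apart along its y, one fence each; origin at the underside, below nest2; x points to the fences
- rail: clamp rail: upright steel strip 6 mm thick and 220 mm long (along its y) on a grey foot 70 x 240 x 10 mm, fixed; its top edge is 85 mm above the bench; origin at the underside centre. The spring clamps are parked astride its top edge
- bracket1: aluminium angle bracket, 60 g: base 60 (x) x 50 (y) x 4 mm; upright leg 50 mm wide over x = 26 to 30 mm, its top 50 mm above the underside; origin at the underside centre, z up, x to the leg. The leg can be held from above across its 50 mm width. Stands on a black rubber mat, 3 mm thick. Absent ones read None
- bracket2: another bracket, same as bracket1; two or three brackets are present
- bracket3: another bracket, same as bracket1; two or three brackets are present
- spacer1: white plastic focus spacer, plain block 60 (x) x 50 (y) x 12 mm, 50 g, flat on the bench near the fixture; origin at its underside centre, z up
- spacer2: same as spacer1
- spacer3: same as spacer1
- clamp1: black spring clamp, 60 g, like a big clothes peg, jaws down: origin on its pivot pin (8 mm thick, along its y), z up to the handles, jaws close along x. Handles 20 mm wide reach 52 mm above the pivot, about 48 mm apart at the top when parked. Round jaw tips 35 mm below the pivot. Parked, the pivot is about 4.5 mm above the rail's top edge
- clamp2: same as clamp1. Squeezed from above to 22 mm over the handles (their stop, handles then parallel; takes 7 to 10 N) the jaw tips open to a 24 mm gap, 32 mm over the outsides; let go, the spring shuts the jaws with some 7 N
- clamp3: same as clamp1 and clamp2
- clamp1a (a joint): swing of one arm of clamp1, rad: 0 biting 6 mm, -0.086 shut on nothing, about 0.06 biting 10 mm, 0.257 fully open
- clamp2a (a joint): swing of one arm of clamp2, rad: 0 biting 6 mm, -0.086 shut on nothing, about 0.06 biting 10 mm, 0.257 fully open
- clamp3a (a joint): swing of one arm of clamp3, rad: 0 biting 6 mm, -0.086 shut on nothing, about 0.06 biting 10 mm, 0.257 fully open
- solvent: bystander: solvent bottle, 60 mm wide, 100 mm high
- tape: bystander: roll of tape lying flat, 90 mm wide, 24 mm high
- caliper: bystander: caliper lying flat, 150 mm long, 13 mm high
- coupon: bystander: brass test coupon 45 x 32 x 5 mm lying on the mat
- driver: bystander: screwdriver lying flat, 170 mm
- jar: bystander: small jar, 50 mm wide and high
Things that resemble listed ones, but are neither listed nor needed, are in the scene too. Leave any blue or red look-alike of the spacer3 alone. Leave any pink look-alike of the bracket1 alone.

How it is judged:
By the outcome, as a careful person would: the job done as asked, in the order asked, and still so for the second after the job is handed in, with the robot touching nothing.
Of bracket1, bracket2, bracket3 only 2 to 3 are there at a start; the rules pass over those that are not, and their reading is None.
At some moment in a run one of bracket1, bracket2, bracket3, spacer1, spacer2, spacer3 may be knocked a few centimetres aside while the robot is not near it.
It also fails if it takes over 210 s, if anything falls off the work surface, if the arm or the gripper's body presses on something with over 40 N, if the wrist force passes 120 N, or if a joint passes its speed limit or range.

### The arm

A 6-joint arm with a two-finger parallel gripper is mounted at the origin on the work surface. World frame = base frame: x ahead of the robot, y to its left, z up, the work surface at z = 0. Lengths are in m, angles in rad, forces in N, time in s.
With the tool pointing down it reaches from about 0.3 to 0.875 m from the base axis. Payload 4.2 kg.
Tool frame: the origin (TCP) lies between the finger pads; the fingertips stand 8 mm ahead of it and the grasp point (between the pads) lies 11 mm behind it (nose_length is the distance from the TCP to the fingertips, in m); z points along the fingers, y is the line along which they close (so a half turn about z gives the same grasp; the last joint's range is limited). The gripper opens to 85 mm and grips with 20 to 120 N. Pads are 22 mm wide; open, the fingers measure 114 mm over their backs; the gripper's body (76 mm by 85 mm) begins 54 mm behind the grasp point. The pads swing forward as they close: fully open they stand 13 mm farther back than shut.
Start: joints at [-1.155, 0.32, 1.565, -0, 1.257, -0.02], TCP at [0.243, -0.521, 0.239] pointing down, gripper open.
Joint ranges: [-3.11, 3.11], [-0.84, 2.01], [0.21, 2.61], [-1.34, 4.49], [0.05, 2.63], [-2.56, 2.56]. Speed limits (rad/s): [2.57, 2.57, 3.14, 3.14, 3.14, 3.14].

### API

Orientations are given as a rotation vector (axis times angle).
In Python, from station import * gives the robot as it stands.
- The arm moves only by the tool step_arm, never from a script. Its arguments are lists of equal length, an entry for each row: "slide": the shift along the tool's x, y, z in mm, a list of three; "turn": the turn about the tool's z in degrees; "jaw": the opening, from 0 (shut) to 1 (fully open). A call has exactly 8 rows; each row is the pose to reach, as a shift and turn from the pose commanded when the call began, along the tool's axes at that moment; what a row does not reach only later rows make up. A row lasts 1/8 s, in which the tool goes at most 62.5 mm and 10.7 degrees, less where a joint would pass 70% of its speed; a pose out of reach is approached as far as the arm can. A call with a gripper value outside its range is refused whole. The fingers move at their own pace and stop on an object; "grip_force" is the grip in N (left out, the last holds). Time passes only in rows, so rows that repeat a pose let the fingers close, or fill a call up. It gives the time, the measured TCP pose, the force, the opening and the grip force at its end, in the units of the state.
- read_state(): the state, without advancing time (a new reading comes with each control period).
- grab_frame(name): name is "scene" or "top" or "wrist"; returns the picture (384x512x3 uint8, red, green, blue); there is no depth.
- get_calibration(name): a dict with "mtx" (3x3 intrinsics, pixels), "rvec" (rotation vector, rad) and "tvec" (3), from world to camera coordinates, as OpenCV has them; the wrist camera has in their place "mount" (4x4, takes a point from camera to tool coordinates, whose origin is the TCP and whose axes are the flange's). Camera axes: x right, y down, z forward; pixel columns grow to the right and rows downward; lengths in m; the calibration is good to about 2 mm. A picture is of the moment at which its call begins: read the wrist's pose just before it. get_calibration takes no time and is no camera call.
- close_job(): hands the job in; it is judged then, once.
The state is a dict: "time": time; "joint_positions": joint angles; "joint_velocities": joint speeds; "effort": joint torques, N m; "ee_pos": TCP position; "tool_rot": TCP orientation; "wrist_force": force on the tool from outside, world axes, zero at the start; "ft_torque": the same for the moment, N m; "grip_width": opening from 0.0 (shut) to 1.0 (fully open); "grasp_force": force on a finger pad.
Only numpy, scipy, OpenCV 4.12 (cv2) and the standard library are available. Lean on these libraries where they do the work, as an engineer would, in place of code of your own. Each camera call takes 0.05 s, during which the arm holds its last target. There are 200 camera calls.

## Working session

There is one attempt and no reset: what is moved stays moved. The work goes in short steps, Python scripts to look and compute and a tool call to move; the robot and the scene stay as the last step left them, time stands still between calls to the robot, and variables do not carry over. Pictures are saved under pics/ and viewed, at most 14 in all, crops included, and the job is handed in when it is done.

Besides the shell and the picture viewer there is one more tool, called after "Emit:" as a command line: name --pt "numbers of a row" for each row, then --argument value for the rest. step_arm: Moves the arm, as the interface text tells. Its arguments: {"type":"object","properties":{"slide":{"type":"array","items":{"type":"array","items":{"type":"number"}}},"turn":{"type":"array","items":{"type":"number"}},"jaw":{"type":"array","items":{"type":"number"}},"grip_force":{"type":"number"}},"required":["slide","turn","jaw"]}

```bash
mkdir -p pics; ls; python3 - <<'E'
from station import *
import cv2
for n in ("scene","top","wrist"):
    s=read_state(); im=grab_frame(n)[:,:,::-1]
    cv2.imwrite(f"pics/{n}0.png",im)
    if n!="wrist": cv2.imwrite(f"pics/{n}0b.png",cv2.resize(im,(800,600),interpolation=cv2.INTER_CUBIC))
    print(n,get_calibration(n))
print(s)
E
```

```text
pics
scene {'mtx': array([[493.32862144,   0.        , 258.75278179],
       [  0.        , 493.32862144, 191.52900118],
       [  0.        ,   0.        ,   1.        ]]), 'rvec': array([ 1.94503   ,  1.1847955 , -0.59529331]), 'tvec': array([-0.26269347, -0.19515481,  1.8371961 ])}
top {'mtx': array([[425.03393432,   0.        , 245.42784824],
       [  0.        , 425.03393432, 192.74300487],
       [  0.        ,   0.        ,   1.        ]]), 'rvec': array([ 2.13647989, -2.15727096,  0.11199483]), 'tvec': array([0.06963497, 0.52973759, 1.16614671])}
wrist {'mtx': array([[307.71247457,   0.        , 253.61791758],
       [  0.        , 307.71247457, 186.98676578],
       [  0.        ,   0.        ,   1.        ]]), 'mount': array([[-1.58028403e-04, -9.61125000e-01, -2.76113580e-01,
         7.13726726e-02],
       [ 9.99999987e-01, -1.60860861e-04, -1.23898508e-05,
         1.10542238e-04],
       [-3.25076728e-05, -2.76113578e-01,  9.61125013e-01,
        -1.34859072e-01],
       [ 0.00000000e+00,  0.00000000e+00,  0.00000000e+00,
         1.00000000e+00]])}
{'time': 0.1, 'joint_positions': array([-1.15502380e+00,  3.20207821e-01,  1.56556923e+00,  1.97446768e-05,
        1.25739796e+00, -1.99946241e-02]), 'joint_velocities': array([-8.49365506e-05, -1.46751252e-03, -2.74332809e-03, -2.06395400e-03,
       -1.62450595e-03,  7.37343683e-04]), 'effort': array([ 3.11257036e-04, -4.16406691e+01, -2.34704304e+01, -4.69856627e-05,
        4.85723824e-03,  6.33478283e-07]), 'ee_pos': array([ 0.24254969, -0.52087503,  0.23857316]), 'tool_rot': array([-3.06580003e+00, -6.78752824e-01,  4.59512087e-04]), 'wrist_force': array([-0.00104417, -0.07170546, -0.81294752]), 'ft_torque': array([ 0.005388  , -0.02077599,  0.02825231]), 'grasp_force': 0.0, 'grip_width': 0.9986467351877543}
```

View pics/top0b.png

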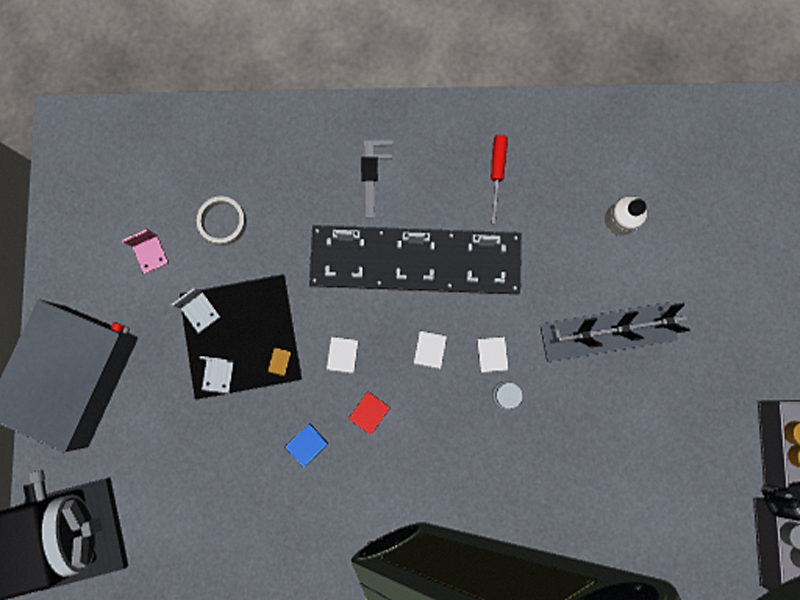

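View pics/scene0b.png

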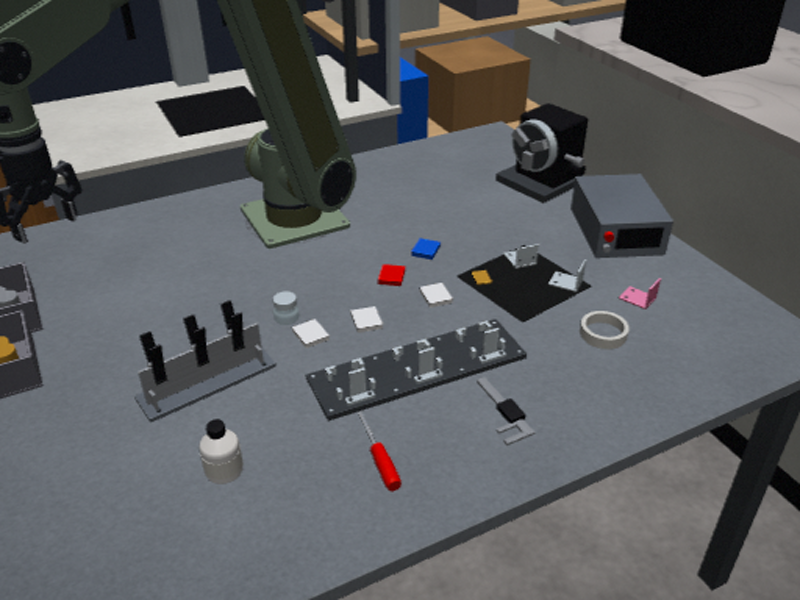

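```bash
cat > h.py <<'E'
from station import *
import numpy as np, cv2
from scipy.spatial.transform import Rotation as Rn
def cam(name, s=None):
    """K, R, t world->camera"""
    c=get_calibration(name)
    if name!="wrist": return c["mtx"],cv2.Rodrigues(c["rvec"])[0],np.ravel(c["tvec"])
    s=s or read_state(); T=np.eye(4); T[:3,:3]=Rn.from_rotvec(s["tool_rot"]).as_matrix(); T[:3,3]=s["ee_pos"]
    W=np.linalg.inv(T@c["mount"]); return c["mtx"],W[:3,:3],W[:3,3]
def p2w(C,px,z):
    K,R,t=C; px=np.atleast_2d(np.array(px,float)); d=np.c_[px,np.ones(len(px))]@np.linalg.inv(K).T@R
    o=-R.T@t; return o+d*((z-o[2])/d[:,2])[:,None]
def w2p(C,P):
    K,R,t=C; q=(np.atleast_2d(P)@R.T+t)@K.T; return q[:,:2]/q[:,2:]
def yaw(s=None):
    s=s or read_state(); x=Rn.from_rotvec(s["tool_rot"]).as_matrix()[:,0]; return np.degrees(np.arctan2(x[1],x[0]))
def go(pos,psi,s=None):
    """slide (mm) and turn (deg) from the measured pose to TCP pos with tool x at yaw psi"""
    s=s or read_state(); M=Rn.from_rotvec(s["tool_rot"]).as_matrix()
    t=(yaw(s)-psi+180)%360-180
    return np.round(M.T@(np.array(pos)-s["ee_pos"])*1000,1),round(t,1)
def shot(name,tag,crop=None,k=1):
    s=read_state(); im=grab_frame(name)[:,:,::-1].copy(); cv2.imwrite(f"pics/{tag}_raw.png",im)
    if crop: x,y,w,h=crop; im=im[y:y+h,x:x+w]
    cv2.imwrite(f"pics/{tag}.png",cv2.resize(im,None,fx=k,fy=k,interpolation=cv2.INTER_CUBIC)); return im,s
E
python3 - <<'E'
from h import *
im=cv2.imread("pics/top0.png"); C=cam("top")
f=lambda l,z:np.round(p2w(C,np.array(l)*.64,z),3)[:,:2].tolist()
m=(im.min(2)>190).astype(np.uint8)
for c in cv2.findContours(m,0,2)[0]:
    if cv2.contourArea(c)>100:
        w=p2w(C,c[:,0],.012)[:,:2]; print("white",cv2.minAreaRect((w*1000).astype(np.float32)))
print("plate",f([(312,226),(521,234),(520,294),(310,286)],.012))
print("brackets legs top",f([(182,306),(200,290)],.053),f([(202,357),(232,362)],.053))
print("bracket base",f([(198,332),(218,319)],.007),f([(202,392),(230,395)],.007))
print("rail foot",f([(541,323),(686,302),(690,334),(547,361)],.01))
print("rail top",f([(552,337),(684,318)],.085))
print("jar,coupon",f([(509,396)],.05),f([(280,361)],.008))
E
```

```text
white ((434.78778076171875, -131.62234497070312), (58.08308792114258, 48.561920166015625), 4.671133995056152)
white ((436.6438903808594, 142.15757751464844), (48.60590744018555, 58.38785171508789), 81.94308471679688)
white ((444.4462890625, -18.210954666137695), (49.116397857666016, 58.60784912109375), 78.88284301757812)
white ((694.1349487304688, -392.0820007324219), (54.99435806274414, 48.55356979370117), 41.932212829589844)
white ((692.7060546875, 372.0225830078125), (83.74890899658203, 84.7470932006836), 45.948204040527344)
plate [[0.676, 0.198], [0.656, -0.191], [0.544, -0.186], [0.563, 0.201]]
brackets legs top [[0.523, 0.425], [0.552, 0.393]] [[0.432, 0.386], [0.423, 0.333]]
bracket base [[0.48, 0.408], [0.504, 0.372]] [[0.37, 0.398], [0.364, 0.347]]
rail foot [[0.49, -0.222], [0.526, -0.487], [0.467, -0.491], [0.421, -0.231]]
rail top [[0.459, -0.224], [0.489, -0.449]]
jar,coupon [[0.359, -0.153]] [[0.425, 0.256]]
```

```bash
python3 -c "
from h import *
print(go((.57,.07,.24),177), go((.30,-.3,.25),100))"
```

```text
(array([ 546.3, -397.5,   -0.7]), np.float64(-152.0)) (array([ 145.3, -176.1,  -11.1]), np.float64(-75.0))
```

Emit:
step_arm --pt "35 -25 0" --pt "70 -50 0" --pt "105 -75 0" --pt "140 -100 0" --pt "175 -125 0" --pt "205 -150 0" --pt "240 -175 0" --pt "273 -199 0" --turn '[-10,-19,-29,-38,-48,-57,-67,-76]' --jaw '[1,1,1,1,1,1,1,1]' --grip_force 30

```text
time: 1.15
ee_pos: [0.4066, -0.2243, 0.2392]
tool_rot: [-1.993, -2.429, 0.0]
wrist_force: [-0.8, -1.0, 0.3]
grip_width: 1.001
grasp_force: 0.0
```

Emit:
step_arm --pt "35 30 0" --pt "70 60 0" --pt "105 90 0" --pt "140 115 0" --pt "175 145 0" --pt "205 170 0" --pt "235 195 0" --pt "259 217 0" --turn '[-10,-19,-29,-38,-48,-57,-67,-76]' --jaw '[1,1,1,1,1,1,1,1]'

```text
time: 2.15
ee_pos: [0.5703, 0.0714, 0.2389]
tool_rot: [-0.074, -3.14, 0.0]
wrist_force: [-0.2, -0.6, 0.1]
grip_width: 1.001
grasp_force: 0.0
```

```bash
python3 -c "
from h import *
im,s=shot('wrist','w1',None,1.56); print(s['time'],s['ee_pos'],yaw(s),abs(s['joint_velocities']).max(),s['joint_positions'])"
```

```text
2.15 [0.57034044 0.07135312 0.23892507] 177.31731395109833 0.8737825656467636 [ 1.04498825e-01  3.19843028e-01  1.56520261e+00 -9.35357958e-05
  1.25715905e+00 -1.41944697e+00]
```

View pics/w1.png

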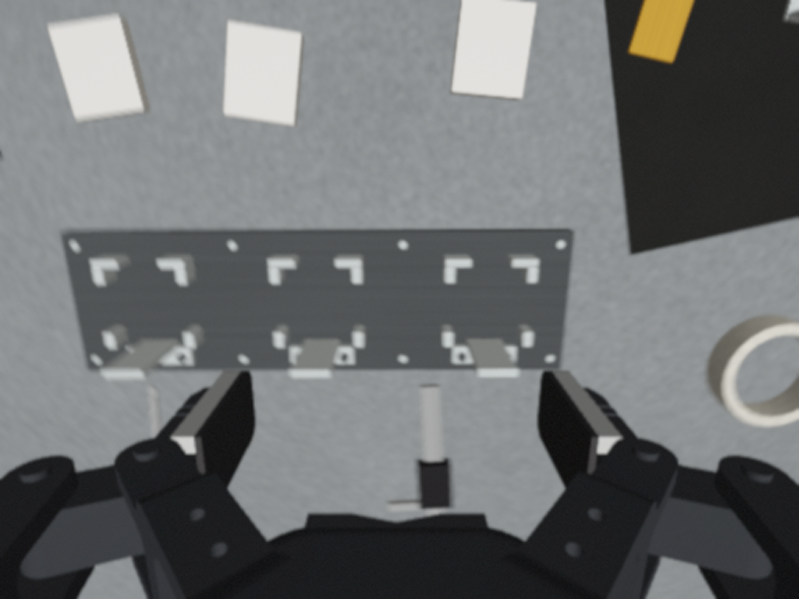

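```bash
cat >> h.py <<'E'
def rects(im,C,mask,z,amin=300):
    out=[]
    for c in cv2.findContours(mask.astype(np.uint8),0,cv2.CHAIN_APPROX_NONE)[0]:
        if cv2.contourArea(c)>amin:
            w=p2w(C,c[:,0],z)[:,:2]*1000; r=cv2.minAreaRect(w.astype(np.float32))
            out.append((np.round(r[0],1),np.round(r[1],1),round(r[2],1)))
    return out
E
python3 - <<'E'
from h import *
for i in range(6): grab_frame("wrist")
im,s=shot('wrist','w2'); C=cam('wrist',s); print(s['ee_pos'],yaw(s),abs(s['joint_velocities']).max())
print("w2 white",*rects(im,C,im.min(2)>190,.012),sep="\n")
u=im.copy(); g=im.max(2); m=(g<100).astype(np.uint8); m=cv2.morphologyEx(m,cv2.MORPH_CLOSE,np.ones((15,15))); m[250:]=m[250:]
print("dark",*rects(im,C,m,.012,5000),sep="\n")
t,_=shot('top','t2'); print("top",*rects(t,cam('top'),t.min(2)>190,.012,100),sep="\n")
E
```

```text
[0.56939104 0.06902361 0.23927007] 176.8685718173823 0.004322382488814405
w2 white
(array([696.9, 366.5]), array([88.9, 57.2]), 9.9)
(array([442.7, -16.2]), array([49.1, 58.9]), 78.5)
(array([ 433. , -129.6]), array([58.9, 49.4]), 4.5)
(array([434.5, 144.2]), array([49.3, 59.1]), 81.7)
dark
(array([733.3,  63.3]), array([767.3, 355.5]), 86.9)
(array([486.9, 295.1]), array([178.3, 125.3]), 9.9)
top
(array([ 434.8, -131.6]), array([58.1, 48.6]), 4.7)
(array([ 694.1, -392.1]), array([55. , 48.6]), 41.9)
(array([692.9, 371.9]), array([83.7, 85. ]), 45.7)
```

```bash
python3 - <<'E'
from h import *
im=cv2.imread("pics/w2_raw.png")[140:250,165:375]
cv2.imwrite("pics/w2c.png",cv2.resize(im,None,fx=3.8,fy=3.8,interpolation=cv2.INTER_CUBIC))
E
```

```text
(no output)
```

View pics/w2c.png

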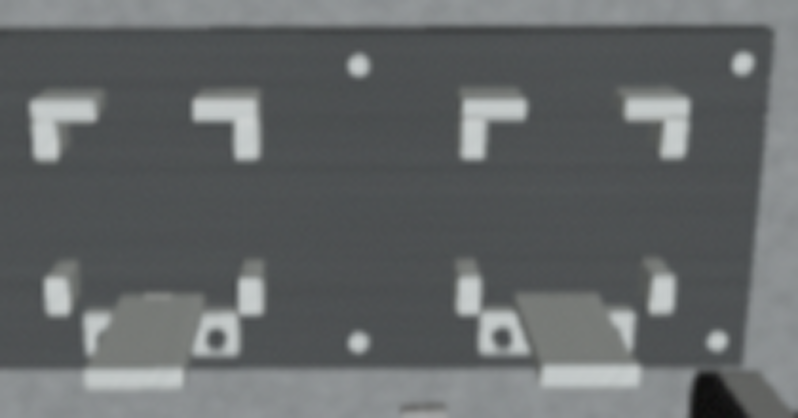

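```bash
python3 - <<'E'
from h import *
import numpy as np
s=read_state(); C=cam("wrist",s); o=np.array([165,140])
f=lambda l,z:p2w(C,(np.array(l)+.5)/3.8-.5+o,z)[:,:2]*1000
N={"n2":dict(r=[(60,150),(234,150)],f=[(70,295),(240,295)],fe=[(88,367),(184,367)],fb=[(85,388),(183,388)]),
"n3":dict(r=[(487,150),(661,150)],f=[(480,295),(650,295)],fe=[(540,365),(638,365)],fb=[(540,387),(640,387)])}
for k,d in N.items():
    for q,v in d.items():
        w=f(v,.07 if q[0]=='f' and len(q)>1 else .03); print(k,q,w.round(1).tolist(),"mid",w.mean(0).round(1),"len",np.linalg.norm(w[1]-w[0]).round(1))
h=f([(358,65),(743,63),(358,342),(717,342)],.012); print("holes",h.round(1).tolist())
c=f([(773,27),(743,368),(0,29),(0,367)],.012); print("plate",c.round(1).tolist())
print("yaws",np.degrees(np.arctan2(*(h[1]-h[0])))*-1,np.degrees(np.arctan2(*(h[3]-h[2])))*-1)
E
```

```text
n2 r [[585.7, -16.1], [588.6, 36.8]] mid [587.2  10.3] len 52.9
n2 f [[633.0, -18.7], [635.9, 34.9]] mid [634.4   8.1] len 53.6
n2 fe [[639.6, -5.5], [641.1, 21.8]] mid [640.4   8.1] len 27.3
n2 fb [[646.1, -7.1], [647.6, 20.9]] mid [646.9   6.9] len 28.0
n3 r [[592.9, 113.6], [595.8, 166.5]] mid [594.3 140.1] len 53.0
n3 f [[640.0, 110.5], [643.0, 164.1]] mid [641.5 137.3] len 53.7
n3 fe [[646.1, 122.8], [647.6, 150.6]] mid [646.8 136.7] len 27.8
n3 fb [[652.9, 122.7], [654.5, 151.2]] mid [653.7 137. ] len 28.6
holes [[567.9, 75.9], [573.9, 196.5], [662.0, 71.2], [668.6, 191.7]]
plate [[563.0, 205.3], [678.7, 200.8], [550.5, -34.7], [664.6, -50.2]]
yaws -2.833497832137392 -3.1385415740689164
```

```bash
python3 -c "
from h import *
print(go((.62,.139,.115),177))"
```

```text
(array([-46.5,  72.6, 124.5]), np.float64(-0.1))
```

Emit:
step_arm --pt "-15 24 40" --pt "-30 48 80" --pt "-46 73 124" --pt "-46 73 124" --pt "-46 73 124" --pt "-46 73 124" --pt "-46 73 124" --pt "-46 73 124" --turn '[0,0,0,0,0,0,0,0]' --jaw '[1,1,1,1,1,1,1,1]'

```text
time: 3.6
ee_pos: [0.6199, 0.1401, 0.1163]
tool_rot: [0.084, 3.139, 0.0]
wrist_force: [-0.1, -0.6, 0.0]
grip_width: 1.004
grasp_force: 0.0
```

```bash
python3 -c "
from h import *
im,s=shot('wrist','w3',(90,60,330,240),2.42); print(s['ee_pos'],yaw(s),abs(s['joint_velocities']).max())"
```

```text
[0.61991862 0.1400653  0.11627289] 176.94278757375804 0.006937025022891728
```

View pics/w3.png

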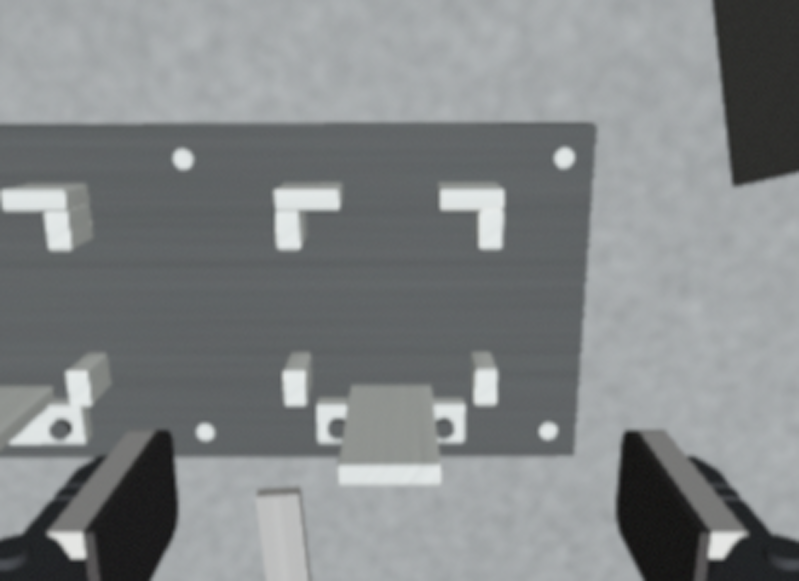

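```bash
python3 - <<'E'
from h import *
s=read_state(); C=cam("wrist",s)
f=lambda l,z:p2w(C,(np.array(l)+.5)/2.42-.5+np.array([90,60]),z)[:,:2]*1000
for n,l,z in [("rear y",[(302,235),(478,235)],.03),("front y",[(309,387),(474,387)],.03),("rear x .03",[(322,209),(460,209)],.03),("rear x .02",[(322,209),(460,209)],.02),
 ("face bot",[(350,385),(433,385)],.012),("face top",[(341,463),(440,463)],.07),("back top",[(340,484),(441,484)],.07),("holes",[(183,159),(564,158)],.012),("holes",[(205,432),(548,431)],.012)]:
    w=f(l,z); print(n,w.round(1).tolist(),w.mean(0).round(1),np.linalg.norm(w[1]-w[0]).round(1))
E
```

```text
rear y [[590.2, 113.8], [593.0, 166.5]] [591.6 140.1] 52.8
front y [[639.2, 111.6], [642.0, 164.1]] [640.6 137.9] 52.6
rear x .03 [[582.7, 120.4], [584.9, 161.4]] [583.8 140.9] 41.0
rear x .02 [[584.2, 119.3], [586.5, 162.1]] [585.3 140.7] 42.9
face bot [[646.5, 123.1], [648.0, 151.7]] [647.2 137.4] 28.6
face top [[645.5, 124.2], [646.9, 150.8]] [646.2 137.5] 26.6
back top [[651.8, 123.5], [653.2, 150.9]] [652.5 137.2] 27.4
holes [[567.2, 75.9], [573.4, 196.0]] [570.3 136. ] 120.2
holes [[661.4, 71.1], [667.5, 191.3]] [664.4 131.2] 120.3
```

```bash
python3 -c "
from h import *
print(go((.4345,.1442,.116),171.7))"
```

```text
(array([185.3,  -5.8,  -0.2]), np.float64(5.2))
```

Emit:
step_arm --pt "60 -2 0" --pt "120 -4 0" --pt "185 -6 0" --pt "185 -6 0" --pt "185 -6 0" --pt "185 -6 40" --pt "185 -6 70" --pt "185 -6 70" --turn '[2,4,5.2,5.2,5.2,5.2,5.2,5.2]' --jaw '[1,1,1,1,1,1,1,1]'

```text
time: 4.65
ee_pos: [0.4351, 0.1439, 0.0437]
tool_rot: [-0.226, -3.13, 0.002]
wrist_force: [-0.6, 0.4, 0.1]
grip_width: 1.001
grasp_force: 0.0
```

```bash
python3 -c "
from h import *
for i in range(3): grab_frame('wrist')
im,s=shot('wrist','w4'); C=cam('wrist',s)
print(s['ee_pos'],yaw(s)); print(*rects(im,C,im.min(2)>190,.012,800),sep='\n'); print(go((.4345,.1442,.011),171.7,s))"
```

```text
[0.43651247 0.1445236  0.04619401] 171.7536387632535
(array([445.9,  -1.7]), array([24.6, 62.1]), 68.7)
(array([434.5, 144.2]), array([49.4, 59.3]), 81.8)
(array([ 2. , -0.6, 35.2]), np.float64(0.1))
```

Emit:
step_arm --pt "2 -0.6 15" --pt "2 -0.6 35" --pt "2 -0.6 35" --pt "2 -0.6 35" --pt "2 -0.6 35" --pt "2 -0.6 35" --pt "2 -0.6 35" --pt "2 -0.6 35" --turn '[0,0,0,0,0,0,0,0]' --jaw '[1,1,1,0.5,0.5,0.5,0.5,0.5]' --grip_force 30

```text
time: 5.85
ee_pos: [0.4334, 0.1441, 0.0114]
tool_rot: [0.225, 3.131, 0.001]
wrist_force: [-1.0, 0.6, 4.9]
grip_width: 0.568
grasp_force: 30.6
```

```bash
python3 -c "
from h import *
s=read_state(); print(s['ee_pos'],yaw(s),s['grip_width'],s['grasp_force'],s['wrist_force'])
print(go((.6154,.139,.06),177,s))"
```

```text
[0.43340725 0.14411209 0.01142476] 171.77027509571613 0.5683904242421705 30.607731342315674 [-0.97674725  0.59739571  4.87589888]
(array([-180.9,   21. ,  -48.2]), np.float64(-5.2))
```

Emit:
step_arm --pt "0 0 -40" --pt "-20 2 -60" --pt "-80 9 -60" --pt "-140 16 -60" --pt "-180 21 -60" --pt "-180 21 -60" --pt "-180 21 -60" --pt "-180 21 -60" --turn '[0,0,-2,-4,-5.2,-5.2,-5.2,-5.2]' --jaw '[0.5,0.5,0.5,0.5,0.5,0.5,0.5,0.5]'

```text
time: 6.85
ee_pos: [0.6122, 0.139, 0.0705]
tool_rot: [-0.082, -3.14, 0.0]
wrist_force: [-0.6, -0.5, -0.1]
grip_width: 0.572
grasp_force: 33.2
```

```bash
python3 -c "
from h import *
for i in range(2): grab_frame('wrist')
im,s=shot('wrist','w5',(90,60,330,240),2.42); print(s['ee_pos'],yaw(s),s['grip_width'],s['wrist_force'])
print(go((.6143,.139,.035),177,s))"
```

```text
[0.61273504 0.13904782 0.07068252] 176.9960932624785 0.575719139375755 [ 0.25527242 -0.13131226 -0.08105557]
(array([-1.6,  0. , 35.7]), np.float64(-0.0))
```

View pics/w5.png

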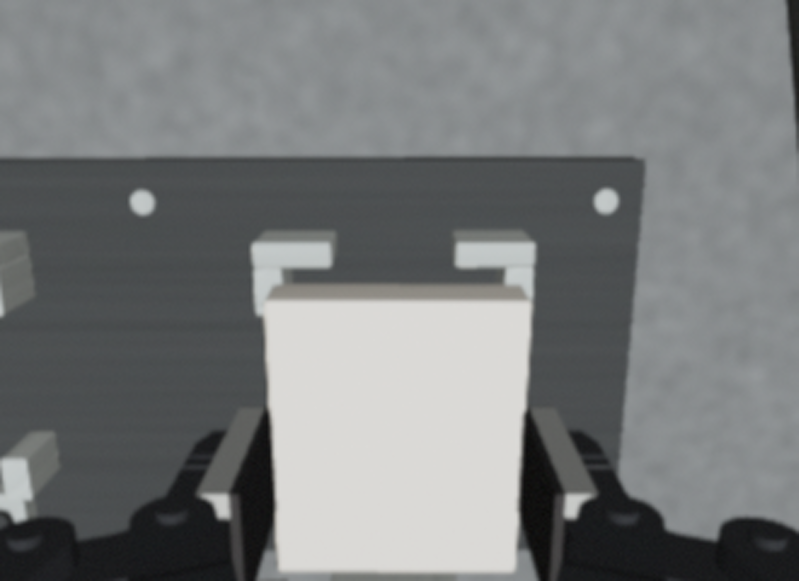

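```bash
python3 - <<'E'
from h import *
s=read_state(); C=cam("wrist",s)
f=lambda l,z:p2w(C,(np.array(l)+.5)/2.42-.5+np.array([90,60]),z)[:,:2]*1000
w=f([(266,301),(529,301),(518,572),(278,572)],.0713); print(w.round(1).tolist(),w.mean(0),s['ee_pos'])
w=f([(285,300),(505,300)],.03);print(w.mean(0));w=f([(295,267),(495,267)],.03);print(w.mean(0))
E
```

```text
[[579.9, 116.7], [582.5, 165.9], [641.3, 163.4], [638.6, 113.3]] [610.55721512 139.81665208] [0.6129969  0.13903684 0.07071134]
[592.41119487 140.16690841]
[584.1480166  140.60784549]
```

Emit:
step_arm --pt "-3 -0.4 0" --pt "-5 -0.8 0" --pt "-5 -0.8 0" --pt "-5 -0.8 20" --pt "-5 -0.8 32" --pt "-5 -0.8 32" --pt "-5 -0.8 32" --pt "-5 -0.8 32" --turn '[0,0,0,0,0,0,0,0]' --jaw '[0.5,0.5,0.5,0.5,0.5,0.5,0.5,0.5]'

```text
time: 8.0
ee_pos: [0.6192, 0.1379, 0.039]
tool_rot: [0.083, 3.139, 0.0]
wrist_force: [0.6, 0.2, 0.2]
grip_width: 0.566
grasp_force: 33.2
```

```bash
python3 - <<'E'
from h import *
grab_frame('wrist');grab_frame('wrist')
s=read_state(); print(s['ee_pos'],yaw(s),s['grip_width'],s['wrist_force'])
E
```

```text
[0.61909227 0.1378732  0.03886375] 176.9702098791523 0.5719472063351382 [-0.03850436  0.02308696 -0.38746122]
```

Emit:
step_arm --pt "1.2 0.4 0" --pt "1.2 0.4 0" --pt "1.2 0.4 5" --pt "1.2 0.4 9" --pt "1.2 0.4 12" --pt "1.2 0.4 14" --pt "1.2 0.4 15" --pt "1.2 0.4 15" --turn '[0,0,0,0,0,0,0,0]' --jaw '[0.5,0.5,0.5,0.5,0.5,0.5,0.5,0.5]'

```text
time: 9.1
ee_pos: [0.6175, 0.1382, 0.0237]
tool_rot: [0.083, 3.14, -0.0]
wrist_force: [-2.3, -0.2, 3.7]
grip_width: 0.569
grasp_force: 33.5
```

```bash
python3 - <<'E'
from h import *
im,s=shot('wrist','w6',(90,60,330,240),2.42); print(s['ee_pos'],yaw(s),s['grip_width'],s['wrist_force'])
E
```

```text
[0.61750708 0.13824452 0.02369803] 176.96802074251116 0.5688617259857066 [-2.26713601 -0.22289754  3.72952377]
```

Emit:
step_arm --pt "0 0 0" --pt "0 0 0" --pt "0 0 0" --pt "0 0 -40" --pt "20 0 -80" --pt "40 0 -100" --pt "40 0 -100" --pt "40 0 -100" --turn '[0,0,0,0,0,0,0,0]' --jaw '[0.9,0.9,0.9,1,1,1,1,1]'

```text
time: 10.15
ee_pos: [0.5778, 0.1403, 0.1226]
tool_rot: [-0.083, -3.14, 0.0]
wrist_force: [0.7, 0.2, 0.4]
grip_width: 0.999
grasp_force: 0.0
```

```bash
python3 - <<'E'
from h import *
for i in range(4): grab_frame('wrist')
im,s=shot('wrist','w7',(90,60,330,240),2.42); print(s['ee_pos'],yaw(s)); C=cam('wrist',s)
print(rects(im,C,im.min(2)>185,.024,800))
E
```

```text
[0.57771711 0.14025157 0.12204707] 176.95966052791152
[(array([558.1,  73.2]), array([65.5, 57.9]), 87.0)]
```

View pics/w7.png

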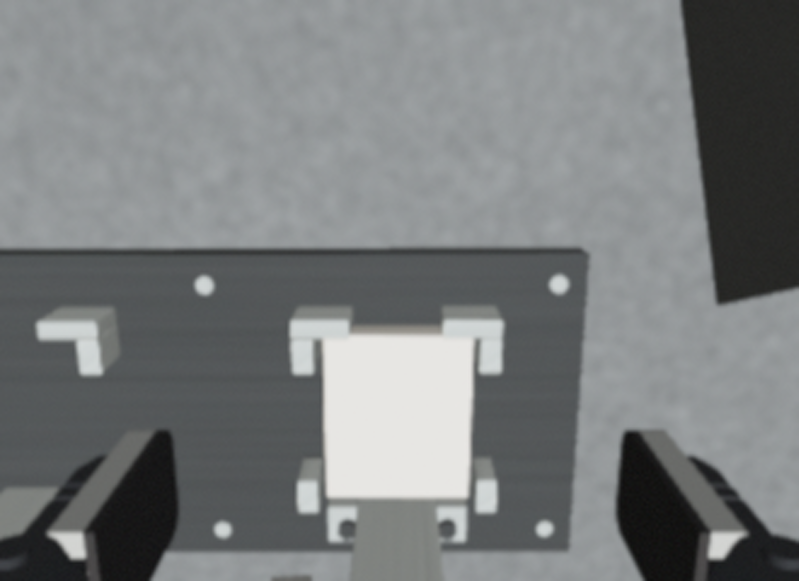

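```bash
python3 -c "
from h import *
print(go((.4427,-.0165,.06),168.5))"
```

```text
(array([ 126.4, -163.7,   62.5]), np.float64(8.5))
```

Emit:
step_arm --pt "40 -40 0" --pt "80 -90 0" --pt "110 -140 10" --pt "126 -163 40" --pt "126 -163 62" --pt "126 -163 62" --pt "126 -163 62" --pt "126 -163 62" --turn '[2,4,6,8.5,8.5,8.5,8.5,8.5]' --jaw '[1,1,1,1,1,1,1,1]'

```text
time: 11.4
ee_pos: [0.4442, -0.0155, 0.0621]
tool_rot: [0.314, 3.124, 0.0]
wrist_force: [-1.0, 0.5, -0.6]
grip_width: 1.002
grasp_force: 0.0
```

```bash
python3 -c "
from h import *
for i in range(3): grab_frame('wrist')
im,s=shot('wrist','w8'); C=cam('wrist',s)
print(s['ee_pos'],yaw(s)); print(*rects(im,C,im.min(2)>190,.012,800),sep='\n'); print(go((.4427,-.0165,.0115),168.5,s))"
```

```text
[ 0.44367034 -0.015526    0.06181924] 168.49874107018536
(array([ 432.6, -129.8]), array([58.7, 49. ]), 4.5)
(array([442.7, -16.2]), array([48.9, 58.4]), 78.5)
(array([ 0.8, -1.2, 50.3]), np.float64(-0.0))
```

Emit:
step_arm --pt "0.8 -1.2 25" --pt "0.8 -1.2 50" --pt "0.8 -1.2 50" --pt "0.8 -1.2 50" --pt "0.8 -1.2 50" --pt "0.8 -1.2 50" --pt "0.8 -1.2 50" --pt "0.8 -1.2 50" --turn '[0,0,0,0,0,0,0,0]' --jaw '[1,1,1,0.9,0.5,0.5,0.5,0.5]'

```text
time: 12.6
ee_pos: [0.4428, -0.0167, 0.0124]
tool_rot: [0.315, 3.124, 0.0]
wrist_force: [-0.9, 0.8, 4.9]
grip_width: 0.572
grasp_force: 30.3
```

```bash
python3 -c "
from h import *
s=read_state()
print(s['ee_pos'],yaw(s),s['grasp_force'],s['wrist_force']);  print(go((.609,.0085,.0707),177,s))"
```

```text
[ 0.44278162 -0.01674332  0.01235231] 168.47119408383193 30.345248579978943 [-0.85088592  0.84065745  4.86258964]
(array([-157.9,   58. ,  -58. ]), np.float64(-8.5))
```

Emit:
step_arm --pt "0 0 -40" --pt "-20 8 -60" --pt "-80 28 -60" --pt "-140 50 -60" --pt "-158 58 -58" --pt "-158 58 -58" --pt "-158 58 -58" --pt "-158 58 -58" --turn '[0,0,-3,-6,-8.5,-8.5,-8.5,-8.5]' --jaw '[0.5,0.5,0.5,0.5,0.5,0.5,0.5,0.5]'

```text
time: 13.6
ee_pos: [0.6082, 0.0084, 0.0697]
tool_rot: [0.084, 3.14, -0.0]
wrist_force: [-0.7, -0.7, -0.1]
grip_width: 0.574
grasp_force: 32.0
```

```bash
python3 - <<'E'
from h import *
for i in range(3): grab_frame('wrist')
im,s=shot('wrist','w9'); C=cam('wrist',s); z=s['ee_pos'][2]-.0124+.012; print(s['ee_pos'],yaw(s),s['grip_width'],s['wrist_force'])
print(*rects(im,C,im.min(2)>190,z,3000),sep='\n')
im=cv2.imread('pics/w5_raw.png'); s['ee_pos']=np.array([.6129,.13904,.0707]); print(*rects(im,cam('wrist',s),im.min(2)>190,.0713,3000),sep='\n')
E
```

```text
[0.60836197 0.00842558 0.06970698] 176.9556069410608 0.5685001497489173 [ 0.60178407 -0.28353497  0.00746462]
(array([607.9,   8.9]), array([49.4, 58.6]), 86.9)
(array([600. , 104.8]), array([41.1, 60.3]), 86.9)
(array([607.1, 139.3]), array([51. , 64.3]), 86.9)
```

Emit:
step_arm --pt "-0.8 0.3 0" --pt "-0.8 0.3 20" --pt "-0.8 0.3 32" --pt "-0.8 0.3 32" --pt "-0.8 0.3 38" --pt "-0.8 0.3 42" --pt "-0.8 0.3 44" --pt "-0.8 0.3 45.5" --turn '[0,0,0,0,0,0,0,0]' --jaw '[0.5,0.5,0.5,0.5,0.5,0.5,0.5,0.5]'

```text
time: 14.8
ee_pos: [0.6094, 0.0088, 0.0244]
tool_rot: [0.083, 3.14, -0.0]
wrist_force: [-3.6, -0.1, 10.3]
grip_width: 0.569
grasp_force: 33.0
```

```bash
python3 - <<'E'
from h import *
grab_frame('wrist')
im,s=shot('wrist','w10'); print(s['ee_pos'],yaw(s),s['grip_width'],s['wrist_force'])
E
```

```text
[0.60942466 0.00875148 0.02445541] 176.96908409354043 0.5712480311243089 [-2.24753411  0.02128502  2.51476112]
```

Emit:
step_arm --pt "0 0 0" --pt "0 0 0" --pt "0 0 0" --pt "0 0 -50" --pt "0 0 -100" --pt "20 0 -100" --pt "40 0 -100" --pt "40 0 -100" --turn '[0,0,0,0,0,0,0,0]' --jaw '[0.9,0.9,0.9,1,1,1,1,1]'

```text
time: 15.9
ee_pos: [0.5684, 0.0109, 0.1239]
tool_rot: [-0.083, -3.14, 0.0]
wrist_force: [0.6, 0.5, 0.9]
grip_width: 0.998
grasp_force: 0.0
```

```bash
python3 - <<'E'
from h import *
im,s=shot('wrist','w11',(100,60,320,240),2.4); print(s['ee_pos'],yaw(s),go((.44,.38,.23),177,s))
m=cv2.imread('pics/w11_raw.png'); print(*rects(m,cam('wrist',s),m.min(2)>200,.024,800),sep='\n')
E
```

```text
[0.56838634 0.01094765 0.12393825] 176.97459076308914 (array([ 147.7,  361.8, -106. ]), np.float64(-0.0))
(array([614.9, 138.8]), array([49., 57.]), 87.0)
(array([608.9,   9.5]), array([48.6, 58.9]), 87.0)
(array([ 444.6, -121.9]), array([38.9, 46.3]), 4.3)
```

Emit:
step_arm --pt "10 20 -40" --pt "30 75 -80" --pt "50 130 -106" --pt "75 185 -106" --pt "95 240 -106" --pt "120 295 -106" --pt "135 335 -106" --pt "148 362 -106" --turn '[0,0,0,0,0,0,0,0]' --jaw '[1,1,1,1,1,1,1,1]'

```text
time: 16.95
ee_pos: [0.4408, 0.383, 0.2295]
tool_rot: [0.08, 3.14, 0.001]
wrist_force: [-0.2, 0.2, 0.4]
grip_width: 1.0
grasp_force: 0.0
```

```bash
python3 - <<'E'
from h import *
for i in range(8): grab_frame('wrist')
im,s=shot('wrist','w12',(100,30,320,240),2.5); print(s['ee_pos'],yaw(s))
E
```

```text
[0.44145196 0.37927943 0.22978366] 176.88460351157457
```

View pics/w12.png

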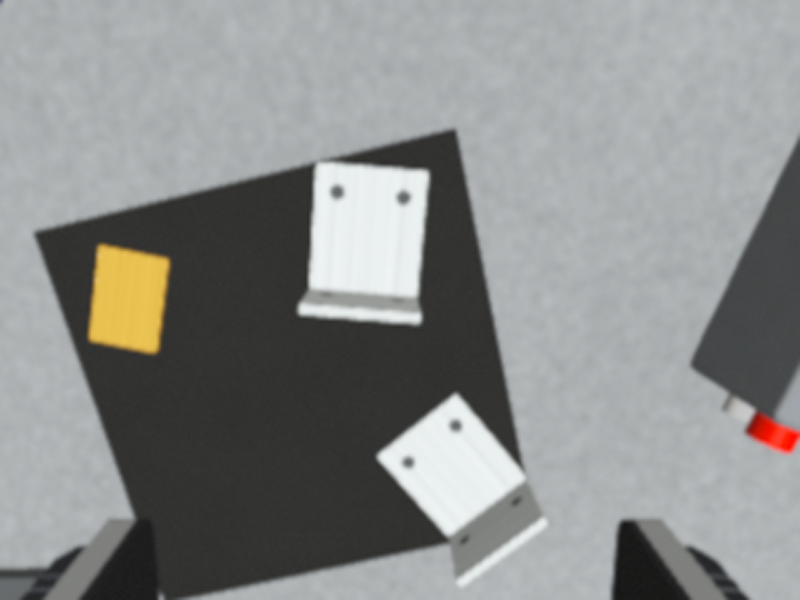

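```bash
python3 - <<'E'
from h import *
s=read_state(); C=cam("wrist",s)
f=lambda l,z:p2w(C,(np.array(l)+.5)/2.5-.5+np.array([100,30]),z)[:,:2]*1000
for n,end,inn,back in [("A",[(316,163),(429,170)],[(310,291),(420,297)],[(298,315),(421,324)]),("B",[(377,456),(457,393)],[(449,535),(526,479)],[(461,585),(547,524)])]:
    e,i,b=f(end,.007),f(inn,.007),f(back,.053)
    print(n,*[round(float(np.linalg.norm(q[1]-q[0])),1) for q in (e,i,b)], "yaws",*[round(float(np.degrees(np.arctan2(-(q[1]-q[0])[0],(q[1]-q[0])[1]))),1) for q in (e,i,b)], "axis",np.degrees(np.arctan2(*(b.mean(0)-e.mean(0))[::-1])).round(1),np.linalg.norm(b.mean(0)-e.mean(0)).round(1))
    print("  mids",e.mean(0).round(1),i.mean(0).round(1),b.mean(0).round(1))
E
```

```text
A 50.5 51.4 50.6 yaws -6.5 -6.3 -7.4 axis -7.8 60.6
  mids [370.2 378.3] [426.9 371.4] [430.3 370.1]
B 50.6 48.8 48.1 yaws 36.8 36.0 36.0 axis 36.2 59.6
  mids [492.6 392.6] [538.4 426.3] [540.7 427.8]
```

```bash
python3 -c "
from h import *
print(go((.4283,.3698,.08),173))"
```

```text
(array([ 12.6, -10.2, 149.8]), np.float64(3.9))
```

Emit:
step_arm --pt "6 -5 40" --pt "12.6 -10 80" --pt "12.6 -10 120" --pt "12.6 -10 150" --pt "12.6 -10 150" --pt "12.6 -10 150" --pt "12.6 -10 150" --pt "12.6 -10 150" --turn '[2,3.9,3.9,3.9,3.9,3.9,3.9,3.9]' --jaw '[1,1,1,1,1,1,1,1]'

```text
time: 18.4
ee_pos: [0.4282, 0.3713, 0.0809]
tool_rot: [0.19, 3.134, 0.002]
wrist_force: [-0.4, 0.5, 0.2]
grip_width: 0.996
grasp_force: 0.0
```

```bash
python3 -c "
from h import *
grab_frame('wrist'); s=read_state(); print(s['ee_pos'],yaw(s),go((.4283,.3698,.03),173,s))"
```

```text
[0.42803106 0.37117052 0.0806929 ] 173.07056129384569 (array([-0.4, -1.4, 50.7]), np.float64(0.1))
```

Emit:
step_arm --pt "0 -1.4 25" --pt "0 -1.4 50" --pt "0 -1.4 50" --pt "0 -1.4 50" --pt "0 -1.4 50" --pt "0 -1.4 50" --pt "0 -1.4 50" --pt "0 -1.4 50" --turn '[0,0,0,0,0,0,0,0]' --jaw '[1,1,1,0.8,0.5,0.5,0.5,0.5]'

```text
time: 19.45
ee_pos: [0.4282, 0.3701, 0.0311]
tool_rot: [0.19, 3.134, 0.003]
wrist_force: [-0.1, 0.0, 6.2]
grip_width: 0.574
grasp_force: 31.0
```

```bash
python3 -c "
from h import *
s=read_state(); print(s['ee_pos'],yaw(s),s['wrist_force'],go((.634,.138,.13),177,s))"
```

```text
[0.42821617 0.3701219  0.03112208] 173.07136585176417 [-0.06117923  0.03352735  6.16782498] (array([-232.5, -205.4,  -98.8]), np.float64(-3.9))
```

Emit:
step_arm --pt "0 0 -50" --pt "0 0 -99" --pt "-50 -45 -99" --pt "-98 -86 -99" --pt "-145 -128 -99" --pt "-190 -168 -99" --pt "-232 -205 -99" --pt "-232 -205 -99" --turn '[0,0,-1,-2,-3,-3.9,-3.9,-3.9]' --jaw '[0.5,0.5,0.5,0.5,0.5,0.5,0.5,0.5]'

```text
time: 20.45
ee_pos: [0.6355, 0.1345, 0.1284]
tool_rot: [0.091, 3.139, -0.001]
wrist_force: [-1.0, 0.6, -0.5]
grip_width: 0.575
grasp_force: 31.7
```

```bash
python3 - <<'E'
from h import *
for i in range(5): grab_frame('wrist')
im,s=shot('wrist','w13',(100,20,320,240),2.5); print(s['ee_pos'],yaw(s),s['grip_width'],go((.642,.1372,.075),177,s))
E
```

```text
[0.6320699  0.13910398 0.12879503] 177.0539980989992 0.5747775193591251 (array([-10.1,  -1.4,  53.8]), np.float64(0.1))
```

View pics/w13.png

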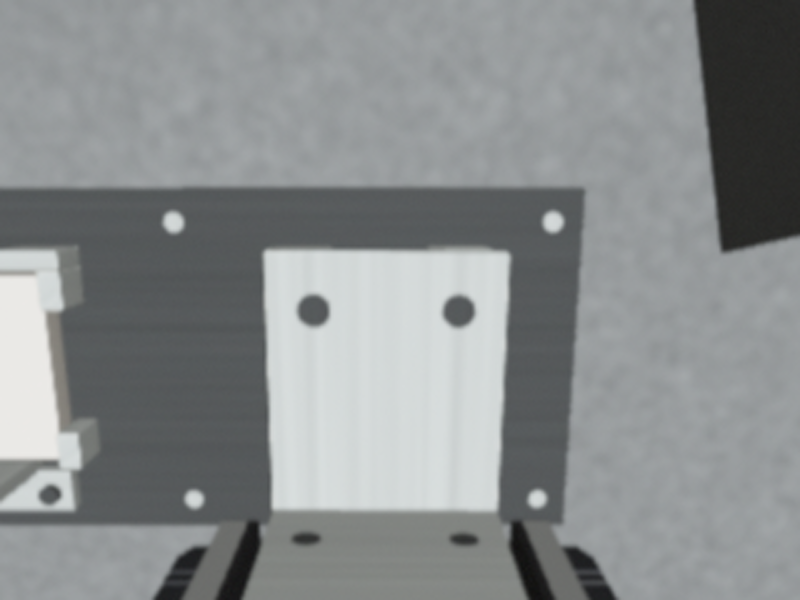

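```bash
python3 - <<'E'
from h import *
s=read_state(); C=cam("wrist",s); z=s['ee_pos'][2]-.0241
f=lambda l,z:p2w(C,(np.array(l)+.5)/2.5-.5+np.array([100,20]),z)[:,:2]*1000
e,i=f([(263,251),(510,253)],z),f([(271,512),(500,512)],z)
print(s['ee_pos'],e.round(1).tolist(),i.round(1).tolist(),e.mean(0),i.mean(0),np.linalg.norm(e[1]-e[0]),np.linalg.norm(i[1]-i[0]),np.linalg.norm(i.mean(0)-e.mean(0)))
h=f([(173,222),(553,222)],.012);print(h.mean(0))
E
```

```text
[0.63215473 0.13925161 0.12888031] [[572.4, 118.1], [575.3, 168.0]] [[629.2, 114.4], [631.9, 165.4]] [573.83934301 143.04262528] [630.5603269  139.93532515] 50.01628157327318 51.06673030947458 56.80603248938761
[570.52943092 135.9876582 ]
```

Emit:
step_arm --pt "-6 -1 0" --pt "-10.6 -1.8 0" --pt "-10.6 -1.8 20" --pt "-10.6 -1.8 40" --pt "-10.6 -1.8 55" --pt "-10.6 -1.8 62" --pt "-10.6 -1.8 62" --pt "-10.6 -1.8 62" --turn '[0,0,0,0,0,0,0,0]' --jaw '[0.5,0.5,0.5,0.5,0.5,0.5,0.5,0.5]'

```text
time: 21.75
ee_pos: [0.6441, 0.1358, 0.0676]
tool_rot: [0.083, 3.139, 0.0]
wrist_force: [0.3, -0.7, 0.2]
grip_width: 0.573
grasp_force: 31.7
```

```bash
python3 - <<'E'
from h import *
grab_frame('wrist');s=read_state(); print(s['ee_pos'],yaw(s),s['wrist_force'],go((.6427,.137,.0525),177,s))
E
```

```text
[0.64412538 0.13576583 0.06765516] 176.97110358308083 [ 0.01688873  0.38114561 -1.8503572 ] (array([ 1.5,  1.2, 15.2]), np.float64(-0.0))
```

Emit:
step_arm --pt "1.5 1.2 0" --pt "1.5 1.2 0" --pt "1.5 1.2 6" --pt "1.5 1.2 10" --pt "1.5 1.2 13" --pt "1.5 1.2 15" --pt "1.5 1.2 15.5" --pt "1.5 1.2 15.5" --turn '[0,0,0,0,0,0,0,0]' --jaw '[0.5,0.5,0.5,0.5,0.5,0.5,0.5,0.5]'

```text
time: 22.8
ee_pos: [0.6443, 0.1369, 0.053]
tool_rot: [0.083, 3.135, 0.001]
wrist_force: [3.0, -0.5, 6.0]
grip_width: 0.576
grasp_force: 32.6
```

```bash
python3 - <<'E'
from h import *
grab_frame('wrist');s=read_state(); print(s['ee_pos'],yaw(s),s['wrist_force'],s['ft_torque'],s['grip_width'])
E
```

```text
[0.64434576 0.13693336 0.05305371] 176.9752570081892 [ 2.82181357 -1.17851676  7.03744664] [-0.16652145 -0.09078516  0.01964184] 0.5731081928819528
```

```bash
python3 - <<'E'
from h import *
im,s=shot('wrist','w14',(130,100,240,180),3.3); print(s['ee_pos'],s['wrist_force'])
E
```

```text
[0.64434576 0.13693336 0.05305371] [ 2.82181357 -1.17851676  7.03744664]
```

View pics/w14.png

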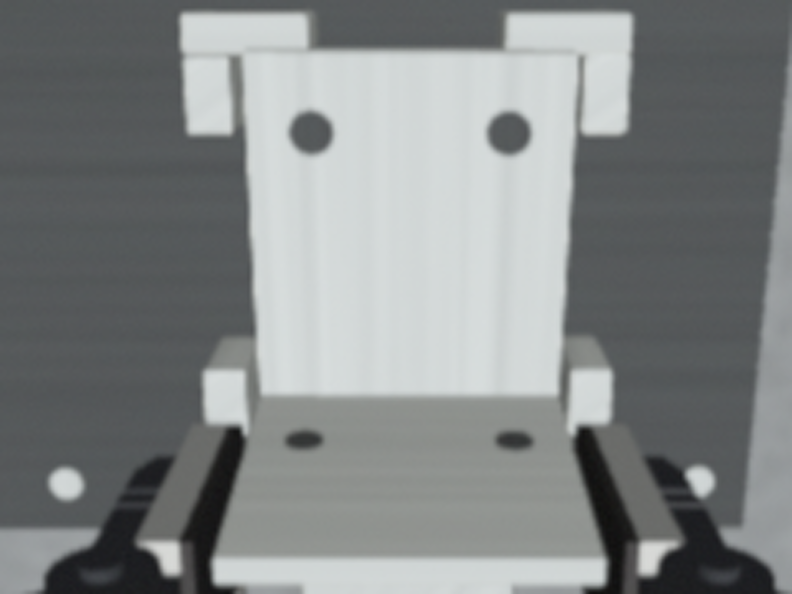

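```bash
python3 - <<'E'
from h import *
s=read_state(); C=cam("wrist",s)
f=lambda l,z:(p2w(C,(np.array(l)+.5)/3.3-.5+np.array([130,100]),z)[:,:2]*1000)
for n,l,z in [("end",[(243,51),(579,51)],.028),("stop",[(295,53),(520,53)],.03),("inner",[(262,395),(559,395)],.028),("topface",[(212,557),(607,557)],.074),("back",[(212,585),(607,585)],.074)]:
    w=f(l,z); print(n,w.round(1).tolist(),w.mean(0).round(1))
E
```

```text
end [[582.2, 115.2], [584.9, 166.6]] [583.6 140.9]
stop [[582.8, 123.4], [584.6, 157.4]] [583.7 140.4]
inner [[638.9, 112.8], [641.5, 162.9]] [640.2 137.9]
topface [[641.9, 112.5], [644.5, 162.4]] [643.2 137.5]
back [[645.9, 112.1], [648.6, 162.4]] [647.2 137.3]
```

Emit:
step_arm --pt "0 0 -5" --pt "0 0 -10" --pt "-1.8 0 -10" --pt "-1.8 0 -10" --pt "-1.8 0 -5" --pt "-1.8 0 -2" --pt "-1.8 0 -0.5" --pt "-1.8 0 0.5" --turn '[0,0,0,0,0,0,0,0]' --jaw '[0.5,0.5,0.5,0.5,0.5,0.5,0.5,0.5]'

```text
time: 23.9
ee_pos: [0.6448, 0.1368, 0.0518]
tool_rot: [0.083, 3.138, 0.0]
wrist_force: [-0.2, -0.1, 7.7]
grip_width: 0.574
grasp_force: 32.7
```

```bash
cat > edges.py <<'E'
from h import *
im,s=shot('wrist','w15',(130,100,240,180),3.3); print(s['ee_pos'],s['wrist_force'],s['ft_torque'])
g=cv2.cvtColor(cv2.imread('pics/w15.png'),6)
print(g[:, 380:440].mean(1)[::6].round().astype(int).tolist())
for r in (90,200,330): print(r,np.where(np.abs(np.diff(g[r].astype(int)))>12)[0].tolist())
E
python3 edges.py
```

```text
[0.64479037 0.1368386  0.05183618] [-0.20891757 -0.13596334  7.73813611] [-0.07370001  0.25243086  0.01591502]
[89, 89, 89, 89, 89, 89, 87, 101, 177, 212, 214, 214, 214, 214, 214, 214, 214, 214, 214, 214, 214, 214, 214, 214, 214, 214, 214, 214, 214, 214, 214, 214, 214, 214, 214, 214, 214, 214, 214, 214, 214, 214, 214, 214, 214, 214, 214, 214, 214, 214, 214, 214, 214, 214, 214, 214, 214, 214, 214, 214, 214, 214, 214, 214, 214, 198, 155, 147, 146, 146, 145, 146, 145, 144, 144, 146, 147, 146, 149, 148, 146, 147, 147, 147, 150, 150, 149, 148, 148, 148, 149, 151, 151, 173, 208, 211, 212, 214, 212]
90 [181, 182, 183, 184, 185, 228, 229, 241, 242, 576, 577, 578, 583, 584, 585, 629, 630, 631, 632, 633, 634]
200 [245, 246, 247, 248, 249, 569, 570, 571, 572, 573]
330 [252, 253, 254, 255, 256, 257, 258, 560, 561, 562, 563, 564, 565]
```

```bash
cat > q.py <<'E'
from h import *
s=read_state(); C=cam("wrist",s)
f=lambda l,z:(p2w(C,(np.array(l)+.5)/3.3-.5+np.array([130,100]),z)[:,:2]*1000)
for n,l,z in [("end",[(410,46)],.028),("w90",[(241.5,90),(577,90)],.028),("w330",[(255,330),(562.5,330)],.028),("inner",[(410,392)],.028),("topface",[(410,556)],.074)]:
    w=f(l,z); print(n,w.round(1).tolist(),np.linalg.norm(w[-1]-w[0]).round(1))
E
python3 q.py
```

```text
end [[583.1, 140.6]] 0.0
w90 [[588.3, 114.4], [591.0, 166.0]] 51.6
w330 [[627.2, 112.7], [629.9, 163.3]] 50.6
inner [[639.5, 137.6]] 0.0
topface [[642.9, 137.4]] 0.0
```

Emit:
step_arm --pt "0 0 0" --pt "0 0 0" --pt "0 0 0" --pt "0 0 -40" --pt "0 0 -80" --pt "22 1 -80" --pt "22 1 -80" --pt "22 1 -80" --turn '[0,0,0,0,0,0,0,0]' --jaw '[0.75,0.85,0.85,0.85,0.85,0.5,0,0]'

```text
time: 24.95
ee_pos: [0.6222, 0.139, 0.1302]
tool_rot: [-0.083, -3.14, 0.0]
wrist_force: [0.4, 0.5, -0.0]
grip_width: 0.21
grasp_force: 0.0
```

```bash
python3 - <<'E'
from h import *
for i in range(6): grab_frame('wrist')
im,s=shot('wrist','w16',(110,100,290,215),2.75); print(s['ee_pos'],yaw(s),s['grip_width'],go((.620,.138,.044),177,s))
E
```

```text
[0.62222551 0.13891488 0.13030924] 176.9584610621225 0.002382194322348444 (array([ 2.1, -1. , 86.3]), np.float64(-0.0))
```

View pics/w16.png

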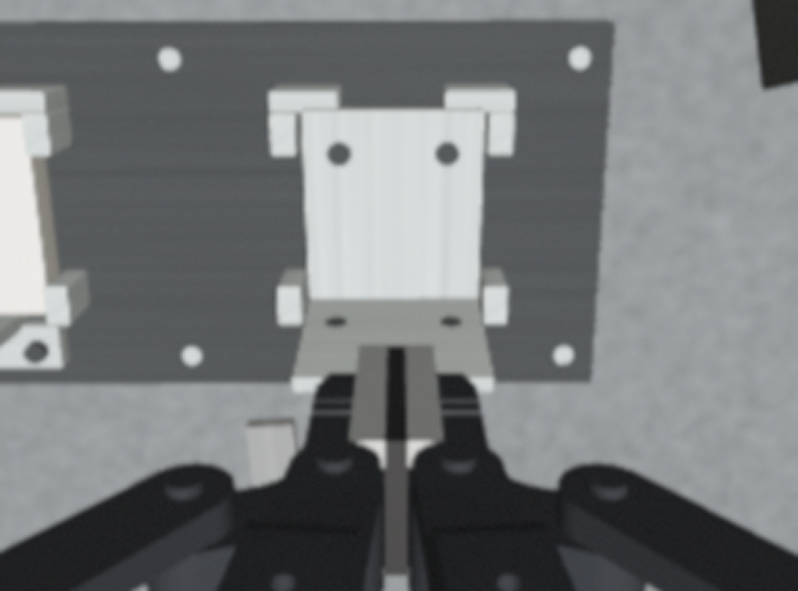

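Emit:
step_arm --pt "3 -1 0" --pt "3 -1 30" --pt "3 -1 60" --pt "3 -1 80" --pt "3 -1 86" --pt "0 -1 86" --pt "-3 -1 86" --pt "-6 -1 86" --turn '[0,0,0,0,0,0,0,0]' --jaw '[0,0,0,0,0,0,0,0]'

```text
time: 26.3
ee_pos: [0.6281, 0.1378, 0.0457]
tool_rot: [0.083, 3.14, 0.0]
wrist_force: [-4.6, 1.4, 5.3]
grip_width: -0.001
grasp_force: 2.6
```

```bash
python3 - <<'E'
from h import *
grab_frame('wrist');s=read_state(); print(s['ee_pos'],s['wrist_force'],s['ft_torque'])
E
```

```text
[0.62797262 0.13779742 0.04563606] [-1.61718479  0.78241156  2.02728768] [ 0.06552982  0.25436059 -0.02452213]
```

Emit:
step_arm --pt "-1 0 -1" --pt "-2 0 -1" --pt "-3 0 -1" --pt "-4 0 -1" --pt "-4 0 -1" --pt "-4 0 -1" --pt "-4 0 -1" --pt "-4 0 -1" --turn '[0,0,0,0,0,0,0,0]' --jaw '[0,0,0,0,0,0,0,0]'

```text
time: 27.35
ee_pos: [0.6284, 0.1376, 0.0457]
tool_rot: [-0.083, -3.133, 0.001]
wrist_force: [-9.9, 1.0, 5.7]
grip_width: 0.002
grasp_force: 5.3
```

```bash
python3 - <<'E'
from h import *
grab_frame('wrist');s=read_state(); print(s['ee_pos'],s['wrist_force'],s['ft_torque'])
im,s=shot('wrist','w17',(110,100,290,215),2.75)
g=cv2.cvtColor(cv2.imread('pics/w17.png'),6)
print(g[:, 380:440].mean(1)[::6].round().astype(int).tolist())
E
```

```text
[0.62840089 0.13764153 0.04565908] [-10.25691715   1.48674397   5.53990452] [0.23278267 1.612822   0.03488835]
[135, 92, 90, 90, 91, 91, 91, 90, 88, 89, 90, 88, 89, 89, 90, 90, 90, 89, 90, 89, 88, 90, 122, 168, 212, 215, 215, 215, 215, 215, 215, 215, 215, 215, 215, 215, 215, 215, 215, 215, 215, 215, 215, 215, 215, 215, 215, 215, 215, 215, 215, 215, 215, 215, 215, 215, 215, 209, 126, 96, 95, 93, 89, 81, 81, 80, 81, 82, 81, 81, 81, 81, 81, 94, 139, 108, 90, 80, 64, 51, 50, 50, 49, 49, 49, 50, 50, 50, 49, 49, 49, 50, 50, 51, 51, 56, 76, 86, 112]
```

Emit:
step_arm --pt "4 0 -10" --pt "4 0 -60" --pt "4 60 -60" --pt "4 120 -60" --pt "4 160 -60" --pt "4 160 -60" --pt "4 160 -60" --pt "4 160 -60" --turn '[0,0,0,0,0,0,0,0]' --jaw '[0,0,0,0,0,0,0,0]'

```text
time: 28.45
ee_pos: [0.6368, 0.2961, 0.1061]
tool_rot: [0.085, 3.14, -0.0]
wrist_force: [-0.8, -0.2, 0.4]
grip_width: 0.002
grasp_force: 0.0
```

```bash
python3 - <<'E'
from h import *
for i in range(6): grab_frame('wrist')
im,s=shot('wrist','w18',(0,110,210,157),3.8); print(s['ee_pos'],yaw(s))
E
```

```text
[0.63658588 0.29686822 0.10593013] 176.92643209056777
```

View pics/w18.png

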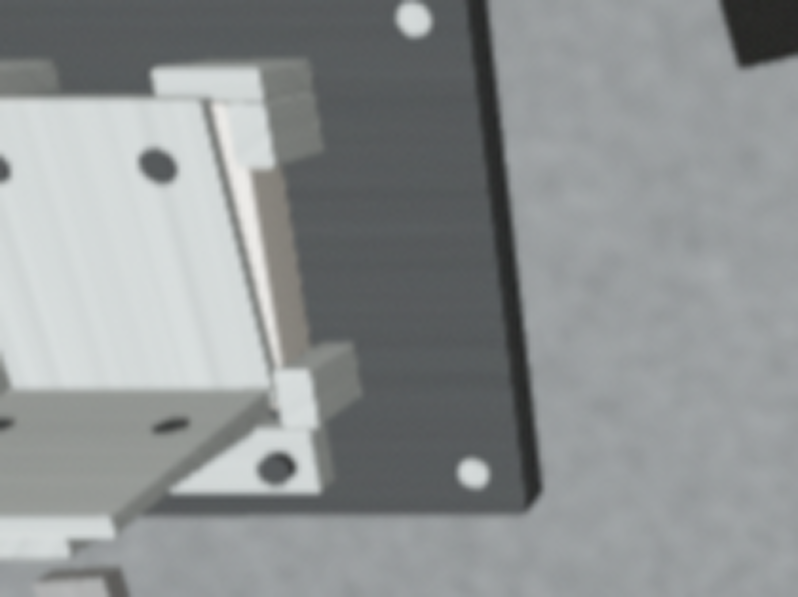

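```bash
python3 - <<'E'
from h import *
s=read_state(); print(s['time'],go((.563,.1402,.106),177,s))
E
```

```text
28.8 (array([ 6.500e+01, -1.605e+02, -1.000e-01]), np.float64(-0.1))
```

Emit:
step_arm --pt "20 -60 0" --pt "40 -120 0" --pt "65 -160.5 0" --pt "65 -160.5 0" --pt "65 -160.5 30" --pt "65 -160.5 60" --pt "65 -160.5 60" --pt "65 -160.5 60" --turn '[0,0,0,0,0,0,0,0]' --jaw '[0,0,0,0,0,0,0,0]'

```text
time: 29.8
ee_pos: [0.5642, 0.1414, 0.0467]
tool_rot: [0.082, 3.138, 0.001]
wrist_force: [-0.1, -0.1, -0.3]
grip_width: -0.003
grasp_force: 0.0
```

```bash
python3 - <<'E'
from h import *
grab_frame('wrist');s=read_state(); print(s['ee_pos'],s['wrist_force'],s['ft_torque'],go((.563,.1402,.029),177,s))
E
```

```text
[0.56433579 0.14131753 0.04702811] [-0.56356418  0.03218129 -0.27004539] [0.02975884 0.02496408 0.00137701] (array([ 1.3, -1.2, 18. ]), np.float64(-0.0))
```

Down, then push gently toward the fence.

Emit:
step_arm --pt "1 -1.2 9" --pt "1 -1.2 18" --pt "0 -1.2 18" --pt "-3 -1.2 18" --pt "-5 -1.2 18" --pt "-7 -1.2 18" --pt "-9 -1.2 18" --pt "-10 -1.2 18" --turn '[0,0,0,0,0,0,0,0]' --jaw '[0,0,0,0,0,0,0,0]'

```text
time: 30.85
ee_pos: [0.571, 0.1389, 0.0277]
tool_rot: [-0.084, -3.136, 0.001]
wrist_force: [-5.2, 1.3, 3.1]
grip_width: -0.002
grasp_force: 2.4
```

```bash
python3 - <<'E'
from h import *
grab_frame('wrist');s=read_state(); print(s['ee_pos'],s['wrist_force'],s['ft_torque'])
E
```

```text
[0.57125153 0.13883665 0.02765989] [-4.59185642  1.28927313  2.73099627] [0.12633484 0.72212993 0.01936335]
```

Emit:
step_arm --pt "-1 0.5 -1" --pt "-2 1 -2" --pt "-3 1 -2" --pt "-4 1 -2" --pt "-5 1 -2" --pt "-5 1 -2" --pt "-5 1 -2" --pt "-5 1 -2" --turn '[0,0,0,0,0,0,0,0]' --jaw '[0,0,0,0,0,0,0,0]'

```text
time: 31.9
ee_pos: [0.5744, 0.1392, 0.028]
tool_rot: [-0.083, -3.132, 0.002]
wrist_force: [-7.1, 0.9, -4.2]
grip_width: -0.004
grasp_force: 3.9
```

```bash
python3 - <<'E'
from h import *
grab_frame('wrist');im,s=shot('wrist','w19'); print(s['ee_pos'],s['wrist_force'],s['ft_torque'])
E
```

```text
[0.5744349  0.13923196 0.02799902] [-8.50175097  0.28424463 -4.75423751] [ 0.11352331  1.30806623 -0.02026387]
```

Emit:
step_arm --pt "4 0 0" --pt "4 0 -10" --pt "4 0 -60" --pt "-5 0 -100" --pt "-25 0 -100" --pt "-25 0 -100" --pt "-25 0 -100" --pt "-25 0 -100" --turn '[0,0,0,0,0,0,0,0]' --jaw '[0,0,0,1,1,1,1,1]'

```text
time: 33.0
ee_pos: [0.6022, 0.1383, 0.1294]
tool_rot: [-0.083, -3.14, 0.001]
wrist_force: [-0.6, -0.9, -0.5]
grip_width: 0.997
grasp_force: 0.0
```

```bash
cat > prof.py <<'E'
# profile of the bracket in a nest: world x of edges at z, along the nest's centre line (nest coords)
from h import *
import sys
N={2:(608.6,9.2),3:(615.4,139.0)}
def prof(im,s,n):
    C=cam('wrist',s); c=np.array(N[n]); ax=np.array([.9986,-.0523]); ay=np.array([.0523,.9986]); g=cv2.cvtColor(im,6).astype(np.float32)
    def line(z,o,d,u):
        P=np.array([np.r_[(c+o+d*t)/1000,z] for t in u]); q=w2p(C,P).astype(np.float32)
        v=cv2.remap(g,q[:,0].copy(),q[:,1].copy(),1).ravel(); dv=np.gradient(cv2.GaussianBlur(v[:,None],(1,7),1.5).ravel())
        k=[i for i in range(2,len(u)-2) if abs(dv[i])>1.2 and abs(dv[i])==abs(dv[i-2:i+3]).max()]
        return [(round(float(u[i]),1),int(dv[i]*10)) for i in k]
    u=np.arange(-40,45,.25)
    for y in (-10,0,10): print(n,"x at z.028, y",y,line(.028,ay*y,ax,u))
    print(n,"x at z.074",line(.074,ay*18,ax,u))
    for x in (-28,-20,5,20): print(n,"y at x",x,line(.028,ax*x,ay,np.arange(-34,34,.25)))
if __name__=="__main__":
    for i in range(6): grab_frame('wrist')
    im,s=shot('wrist',sys.argv[1]); print(s['time'],s['ee_pos'],yaw(s)); prof(im,s,int(sys.argv[2]))
E
python3 prof.py w20 3
```

```text
33.3 [0.60279227 0.13833314 0.12965745] 176.97302981942033
3 x at z.028, y -10 [(-31.8, 60), (-29.5, 79), (27.2, -82)]
3 x at z.028, y 0 [(-31.8, 64), (-30.0, 83), (27.0, -84)]
3 x at z.028, y 10 [(-31.8, 67), (-30.2, 87), (27.0, -84)]
3 x at z.074 [(-39.5, 43), (5.8, -107), (26.2, 89), (30.2, -64)]
3 y at x -28 [(-33.5, 12), (-27.2, -135), (-24.8, 143), (25.0, -77), (26.8, 94), (33.2, -57)]
3 y at x -20 [(-33.5, 28), (-27.5, -146), (-24.5, 145), (-16.2, -81), (-12.0, 80), (13.5, -100), (18.0, 105), (25.2, -102), (27.0, 103), (33.2, -77)]
3 y at x 5 [(-24.5, 144), (26.2, -143)]
3 y at x 20 [(-33.2, 34), (-27.2, -70), (-24.5, 156), (25.8, -93), (27.5, 44), (33.0, -64)]
```

```bash
python3 - <<'E'
from h import *
im,s=shot('top','t3'); a=cv2.imread('pics/top0.png')
d=cv2.absdiff(im,a).max(2); m=(d>40).astype(np.uint8)
for c in cv2.findContours(cv2.morphologyEx(m,4,np.ones((3,3))),0,2)[0]:
    if cv2.contourArea(c)>20: print(cv2.boundingRect(c))
r=cv2.boundingRect(np.array([(113,184),(142,214)])); print("B roi diff",d[182:216,112:142].max(), "A",d[225:255,126:150].max())
print(go((.5391,.4262,.09),216.3))
E
```

```text
(285, 375, 19, 9)
(483, 367, 29, 17)
(182, 358, 127, 26)
(289, 350, 5, 14)
(495, 321, 17, 14)
(486, 307, 26, 13)
(126, 227, 24, 26)
(264, 210, 23, 27)
(255, 154, 21, 24)
(117, 99, 320, 285)
B roi diff 9 A 211
(array([ 78.9, 284.1,  39.7]), np.float64(-39.3))
```

Emit:
step_arm --pt "10 40 0" --pt "20 90 0" --pt "35 140 0" --pt "50 190 0" --pt "65 240 0" --pt "79 284 0" --pt "79 284 0" --pt "79 284 38" --turn '[-7,-14,-21,-28,-35,-39.3,-39.3,-39.3]' --jaw '[1,1,1,1,1,1,1,1]'

```text
time: 34.4
ee_pos: [0.5409, 0.4274, 0.0945]
tool_rot: [-0.976, 2.978, 0.003]
wrist_force: [0.3, -0.0, -0.7]
grip_width: 1.0
grasp_force: 0.0
```

```bash
python3 - <<'E'
from h import *
for i in range(5): grab_frame('wrist')
im,s=shot('wrist','w21'); print(s['ee_pos'],yaw(s),go((.5391,.4262,.0305),216.3,s))
import prof
ps=np.radians(36.3); c=np.array([539.1,426.6])
# profile in bracket frame
C=cam('wrist',s); g=cv2.cvtColor(im,6).astype(np.float32); ax=np.array([np.cos(ps),np.sin(ps)]); ay=np.array([-ax[1],ax[0]]); c=c-28*ax
def line(z,o,d,u):
    q=w2p(C,np.array([np.r_[(c+o+d*t)/1000,z] for t in u])).astype(np.float32)
    v=cv2.remap(g,q[:,0].copy(),q[:,1].copy(),1).ravel(); dv=np.gradient(cv2.GaussianBlur(v[:,None],(1,7),1.5).ravel())
    return [(round(float(u[i]),1),int(dv[i]*10)) for i in range(2,len(u)-2) if abs(dv[i])>2 and abs(dv[i])==abs(dv[i-2:i+3]).max()]
for y in (-18,18): print("x",line(.007,ay*y,ax,np.arange(-40,35,.25)),"top",line(.053,ay*y,ax,np.arange(15,40,.25)))
for x in (-25,20): print("y",line(.007,ax*x,ay,np.arange(-34,34,.25)))
E
```

```text
[0.53986012 0.42553453 0.09269694] -143.80043625205022 (array([ 0.3,  1. , 62.2]), np.float64(-0.1))
x [(-30.0, 225), (-19.5, -101), (-15.5, 101), (27.2, -115), (30.8, -71), (32.8, 77)] top [(26.2, 125), (30.5, -80)]
x [(-30.5, 255), (-19.0, -62), (-16.2, 59), (27.0, -128), (30.5, -84), (32.5, 81)] top [(26.0, 147), (30.5, -77)]
y [(-25.8, 227), (25.0, -243)]
y [(-25.2, 240), (25.2, -190), (27.0, 109)]
```

Emit:
step_arm --pt "0.3 1 30" --pt "0.3 1 62" --pt "0.3 1 62" --pt "0.3 1 62" --pt "0.3 1 62" --pt "0.3 1 62" --pt "0.3 1 62" --pt "0.3 1 62" --turn '[0,0,0,0,0,0,0,0]' --jaw '[1,1,1,0.8,0.5,0.5,0.5,0.5]' --grip_force 40

```text
time: 35.7
ee_pos: [0.5395, 0.4276, 0.0321]
tool_rot: [-0.977, 2.982, 0.002]
wrist_force: [0.4, -0.5, 6.1]
grip_width: 0.575
grasp_force: 41.4
```

```bash
python3 - <<'E'
from h import *
s=read_state(); print(s['ee_pos'],yaw(s),s['wrist_force'],go((.6378,.0072,.16),177,s)); s2=dict(s); s2['ee_pos']=s['ee_pos']+[0,0,.12]; print(go((.57,.2,.15),195,s2))
E
```

```text
[0.53949359 0.42756923 0.03211243] -143.72846824991495 [ 0.36633385 -0.54757897  6.0683913 ] (array([ 168.9, -397.1, -128.6]), np.float64(39.3))
(array([ 110. , -201.5,    1.7]), np.float64(21.3))
```

Emit:
step_arm --pt "0 0 -60" --pt "0 0 -110" --pt "20 -50 -128" --pt "42 -100 -128" --pt "63 -150 -128" --pt "85 -200 -128" --pt "106 -250 -128" --pt "125 -295 -128" --turn '[0,0,5,12,18,24,30,36]' --jaw '[0.5,0.5,0.5,0.5,0.5,0.5,0.5,0.5]'

```text
time: 36.7
ee_pos: [0.6121, 0.113, 0.1582]
tool_rot: [-0.001, 3.141, -0.0]
wrist_force: [-0.4, 0.0, 0.4]
grip_width: 0.573
grasp_force: 41.8
```

```bash
python3 - <<'E'
from h import *
for i in range(4): grab_frame('wrist')
s=read_state(); print(s['ee_pos'],yaw(s),s['wrist_force'],go((.6378,.0072,.13),177,s))
E
```

```text
[0.61199812 0.1141747  0.15802298] -179.81987225655607 [-0.49481465  0.3008386  -0.16549126] (array([ -25.5, -107.1,   28. ]), np.float64(3.2))
```

Emit:
step_arm --pt "-12 -50 0" --pt "-25.5 -107 0" --pt "-25.5 -107 14" --pt "-25.5 -107 28" --pt "-25.5 -107 28" --pt "-25.5 -107 28" --pt "-25.5 -107 28" --pt "-25.5 -107 28" --turn '[1.6,3.2,3.2,3.2,3.2,3.2,3.2,3.2]' --jaw '[0.5,0.5,0.5,0.5,0.5,0.5,0.5,0.5]'

```text
time: 37.9
ee_pos: [0.6382, 0.0084, 0.1303]
tool_rot: [0.08, 3.14, -0.0]
wrist_force: [0.9, -0.1, -0.4]
grip_width: 0.573
grasp_force: 41.9
```

```bash
cat > hand.py <<'E'
# bracket in hand: edges in tool-aligned bracket frame about the expected centre
from h import *
import sys
for i in range(4): grab_frame('wrist')
im,s=shot('wrist','wh'); C=cam('wrist',s); g=cv2.cvtColor(im,6).astype(np.float32)
ps=np.radians(yaw(s)+180); ax=np.array([np.cos(ps),np.sin(ps)]); ay=np.array([-ax[1],ax[0]]); zg=float(sys.argv[1]); dz=s['ee_pos'][2]-zg
c=s['ee_pos'][:2]*1000-28*ax
def line(z,o,d,u):
    q=w2p(C,np.array([np.r_[(c+o+d*t)/1000,z] for t in u])).astype(np.float32)
    v=cv2.remap(g,q[:,0].copy(),q[:,1].copy(),1).ravel(); dv=np.gradient(cv2.GaussianBlur(v[:,None],(1,7),1.5).ravel())
    return [(round(float(u[i]),1),int(dv[i]*10)) for i in range(2,len(u)-2) if abs(dv[i])>2 and abs(dv[i])==abs(dv[i-2:i+3]).max()]
print(s['ee_pos'],yaw(s))
for y in (-18,0,18): print("x",line(.007+dz,ay*y,ax,np.arange(-40,35,.25)),"top",line(.053+dz,ay*y,ax,np.arange(15,40,.25)))
for x in (-25,20): print("y",line(.007+dz,ax*x,ay,np.arange(-34,34,.25)))
E
python3 hand.py .0321
```

```text
[0.63801968 0.00800738 0.12999188] 177.06471808441532
x [(-39.5, 159), (-35.5, -153), (-30.2, 161), (-19.8, -109), (-16.5, 102), (26.2, -114), (31.8, -104), (34.2, 70)] top [(25.8, 133), (29.8, -107)]
x [(-34.5, 227), (-30.8, -49), (26.0, -119)] top [(25.5, 128), (29.8, -102)]
x [(-39.5, 167), (-35.5, -102), (-30.8, 89), (-20.0, -109), (-16.8, 120), (26.0, -113), (31.8, -117), (34.0, 100)] top [(25.2, 120), (29.5, -97)]
y [(-25.0, 214), (25.2, -191)]
y [(-24.8, 213), (25.5, -191)]
```

Emit:
step_arm --pt "1 -0.4 0" --pt "1 -0.4 20" --pt "1 -0.4 45" --pt "1 -0.4 60" --pt "1 -0.4 62" --pt "1 -0.4 62" --pt "1 -0.4 62" --pt "1 -0.4 62" --turn '[0,0,0,0,0,0,0,0]' --jaw '[0.5,0.5,0.5,0.5,0.5,0.5,0.5,0.5]'

```text
time: 39.15
ee_pos: [0.6374, 0.0077, 0.0686]
tool_rot: [0.08, 3.139, -0.0]
wrist_force: [-0.4, 0.7, -0.3]
grip_width: 0.57
grasp_force: 41.9
```

```bash
python3 - <<'E'
from h import *
for i in range(3): grab_frame('wrist')
s=read_state(); print(s['ee_pos'],s['wrist_force'],go((.6371,.0077,.0532),177,s))
E
```

```text
[0.63711127 0.0076949  0.06816324] [ 1.69296987 -0.33551723 -0.65961608] (array([ 0.,  0., 15.]), np.float64(0.1))
```

Emit:
step_arm --pt "0 0 5" --pt "0 0 8" --pt "0 0 11" --pt "0 0 13" --pt "0 0 14.5" --pt "0 0 15" --pt "0 0 15" --pt "0 0 15" --turn '[0,0,0,0,0,0,0,0]' --jaw '[0.5,0.5,0.5,0.5,0.5,0.5,0.5,0.5]'

```text
time: 40.3
ee_pos: [0.637, 0.0077, 0.0531]
tool_rot: [0.08, 3.14, -0.0]
wrist_force: [-0.3, 0.1, 1.7]
grip_width: 0.573
grasp_force: 42.1
```

```bash
python3 hand.py .0321; python3 -c "
from h import *
s=read_state(); print(s['wrist_force'],s['ft_torque'])"
```

```text
[0.6370674  0.00767736 0.05310132] 177.07045026414312
x [(-37.8, 198), (-31.8, -130), (-30.2, 133), (-20.0, -105), (-16.8, 111), (26.2, -113), (31.8, -105), (34.2, 78)] top [(25.8, 131), (29.8, -102)]
x [(-30.8, 189), (26.0, -118)] top [(25.8, 128), (34.5, -93)]
x [(-37.8, 194), (-31.8, -109), (-30.5, 122), (-20.2, -122), (-16.8, 122), (26.0, -113), (31.5, -111), (34.0, 101)] top [(25.5, 118), (29.5, -102)]
y [(-27.8, -166), (-25.0, 163), (25.2, -179), (27.0, 179), (33.2, -36)]
y [(-33.5, 20), (-27.8, -103), (-24.8, 173), (25.5, -173), (27.0, 134), (33.2, -62)]
[-1.1627753  -0.2533408   2.84630796] [-0.0116714   0.25885151 -0.01708866]
```

Emit:
step_arm --pt "-0.5 0 0" --pt "-1 0 0" --pt "-1.4 0 0" --pt "-1.4 0 0" --pt "-1.4 0 0" --pt "-1.4 0 0" --pt "-1.4 0 0" --pt "-1.4 0 0" --turn '[0,0,0,0,0,0,0,0]' --jaw '[0.5,0.5,0.5,0.5,0.5,0.5,0.5,0.5]'

```text
time: 41.55
ee_pos: [0.6377, 0.0077, 0.0531]
tool_rot: [-0.08, -3.139, 0.0]
wrist_force: [-2.5, -0.2, 6.2]
grip_width: 0.568
grasp_force: 42.4
```

Emit:
step_arm --pt "0 0 0" --pt "0 0 0" --pt "0 0 0" --pt "0 0 -40" --pt "0 0 -80" --pt "35 0 -80" --pt "35 0 -80" --pt "35 0 -80" --turn '[0,0,0,0,0,0,0,0]' --jaw '[0.75,0.85,0.85,1,1,1,1,1]'

```text
time: 42.55
ee_pos: [0.6038, 0.0094, 0.1328]
tool_rot: [0.08, 3.14, -0.0]
wrist_force: [0.0, -0.2, 1.0]
grip_width: 1.0
grasp_force: 0.0
```

```bash
python3 prof.py w22 2; python3 - <<'E'
from h import *
import prof
im=cv2.imread('pics/w22_raw.png'); prof.prof(im,read_state(),3)
# rail from top0
a=cv2.imread('pics/top0.png')[185:240,340:450]; cv2.imwrite('pics/rail.png',cv2.resize(a,None,fx=7,fy=7,interpolation=2))
print(go((.43,-.33,.24),97))
E
```

```text
42.85 [0.60376137 0.00937204 0.13242197] 177.06746911414274
2 x at z.028, y -10 [(-31.5, 82), (-28.8, 53), (27.8, -97)]
2 x at z.028, y 0 [(-31.5, 82), (-28.8, 51), (27.8, -91)]
2 x at z.028, y 10 [(-31.8, 69), (-29.2, 72), (27.8, -94)]
2 x at z.074 [(-39.2, -56), (-37.8, 65), (8.0, -98), (26.2, 87), (30.8, -74)]
2 y at x -28 [(-33.5, 20), (-27.8, -127), (-25.0, 141), (25.0, -121), (26.8, 121), (33.2, -89)]
2 y at x -20 [(-33.5, 19), (-27.5, -132), (-25.2, 149), (-16.8, -56), (-13.2, 60), (13.2, -82), (16.8, 74), (24.8, -114), (26.5, 117), (33.2, -60)]
2 y at x 5 [(-25.2, 149), (25.2, -157)]
2 y at x 20 [(-33.5, 32), (-27.0, -44), (-24.8, 149), (25.5, -121), (27.2, 59), (33.2, -50)]
3 x at z.028, y -10 [(-31.2, 139), (-20.2, -70), (-16.5, 60), (25.8, -87), (33.0, 13), (38.0, -32), (41.2, 104)]
3 x at z.028, y 0 [(-31.2, 142), (25.8, -85)]
3 x at z.028, y 10 [(-39.5, 19), (-38.0, -30), (-31.2, 136), (25.8, -85)]
3 x at z.074 [(20.5, -14), (25.0, 86), (29.0, -64)]
3 y at x -28 [(-33.2, 111), (-26.2, 13), (-24.8, -102), (-23.0, 93), (26.5, -90), (28.2, 92)]
3 y at x -20 [(-33.2, 115), (-26.8, 17), (-24.8, -97), (-23.0, 79), (-16.0, -118), (-10.2, 147), (14.0, -121), (20.0, 148), (26.5, -109), (28.2, 103)]
3 y at x 5 [(-31.0, 19), (-26.8, 146), (-24.8, -103), (-23.0, 100), (27.0, -140)]
3 y at x 20 [(-33.2, 58), (-26.5, 84), (-24.8, -95), (-23.0, 86), (26.8, -88), (28.8, 35), (33.2, -20)]
(array([ 156.1, -347.9, -107.4]), np.float64(80.1))
```

```bash
python3 - <<'E'
from h import *
print(go((.474,-.33,.24),97))
E
```

```text
(array([ 112.2, -345.6, -107.5]), np.float64(80.1))
```

Emit:
step_arm --pt "10 -20 -50" --pt "25 -60 -100" --pt "38 -110 -107" --pt "55 -165 -107" --pt "70 -210 -107" --pt "85 -260 -107" --pt "100 -305 -107" --pt "112 -346 -107" --turn '[10,20,30,40,50,60,70,80]' --jaw '[1,1,1,1,1,1,1,1]'

```text
time: 43.9
ee_pos: [0.4731, -0.3321, 0.2398]
tool_rot: [2.088, 2.347, -0.0]
wrist_force: [0.4, -0.6, -0.4]
grip_width: 1.002
grasp_force: 0.0
```

```bash
python3 - <<'E'
from h import *
for i in range(8): grab_frame('wrist')
im,s=shot('wrist','w23',(110,20,290,215),2.75); print(s['ee_pos'],yaw(s),s['joint_positions'])
E
```

```text
[ 0.4742841  -0.32938393  0.23983425] 97.17801933999114 [-6.27048405e-01  3.23224759e-01  1.55785861e+00  2.25841489e-04
  1.26062914e+00 -7.52397413e-01]
```

View pics/w23.png

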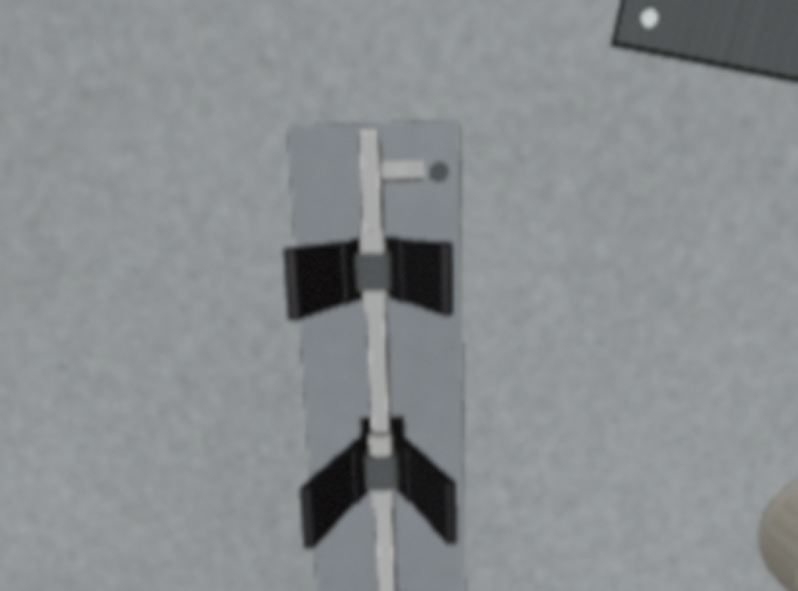

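```bash
python3 - <<'E'
from h import *
s=read_state(); C=cam("wrist",s)
f=lambda l,z:(p2w(C,(np.array(l)+.5)/2.75-.5+np.array([110,20]),z)[:,:2]*1000)
for n,p,l,r in [("c1",(373,271),[(285,248),(289,319)],[(452,243),(453,314)]),("c2",(380,472),[(302,487),(306,547)],[(455,483),(456,543)])]:
    P=f([p],.0925)[0]; L=f(l,.1415); R=f(r,.1415); d=R.mean(0)-L.mean(0)
    print(n,"pivot",P.round(1),"handle mid",((L+R).mean(0)/2).round(1),"sep",np.linalg.norm(d).round(1),"yaw",np.degrees(np.arctan2(d[1],d[0])).round(1),"widths",np.linalg.norm(L[1]-L[0]).round(1),np.linalg.norm(R[1]-R[0]).round(1))
r=f([(369,130),(388,590)],.085); d=r[0]-r[1]; print("rail",r.round(1).tolist(),np.degrees(np.arctan2(-d[0],d[1])).round(2))
E
```

```text
c1 pivot [ 461.5 -277.1] handle mid [ 461.8 -276.9] sep 44.8 yaw 8.9 widths 18.9 18.8
c2 pivot [ 472.  -344.9] handle mid [ 472.5 -343.1] sep 44.3 yaw 8.8 widths 18.6 18.6
rail [[455.0, -233.9], [480.6, -392.4]] 9.2
```

```bash
python3 - <<'E'
from h import *
print(go((.4616,-.277,.20),99))
E
```

```text
(array([53.6, -6.1, 39.9]), np.float64(-1.8))
```

Emit:
step_arm --pt "25 -3 10" --pt "53.6 -6 30" --pt "53.6 -6 40" --pt "53.6 -6 40" --pt "53.6 -6 40" --pt "53.6 -6 40" --pt "53.6 -6 40" --pt "53.6 -6 40" --turn '[-1,-1.8,-1.8,-1.8,-1.8,-1.8,-1.8,-1.8]' --jaw '[1,1,1,1,1,1,1,1]'

```text
time: 45.35
ee_pos: [0.4614, -0.2782, 0.1999]
tool_rot: [2.043, 2.386, 0.0]
wrist_force: [0.3, -0.1, -0.1]
grip_width: 0.999
grasp_force: 0.0
```

```bash
cat > cl.py <<'E'
# dark-handle extents near a clamp in the wrist view, clamp frame about (cx,cy) with yaw
from h import *
import sys
cx,cy,ps=map(float,sys.argv[1:4]); tz=float(sys.argv[4])
for i in range(3): grab_frame('wrist')
im,s=shot('wrist','wc'); C=cam('wrist',s); g=im.max(2).astype(np.float32)
a=np.radians(ps); ax=np.array([np.cos(a),np.sin(a)]); ay=np.array([-ax[1],ax[0]]); c=np.array([cx,cy])
def line(z,o,d,u):
    q=w2p(C,np.array([np.r_[(c+o+d*t)/1000,z] for t in u])).astype(np.float32)
    v=cv2.remap(g,q[:,0].copy(),q[:,1].copy(),1).ravel(); dv=np.gradient(cv2.GaussianBlur(v[:,None],(1,7),1.5).ravel())
    return [(round(float(u[i]),1),int(dv[i]*10)) for i in range(2,len(u)-2) if abs(dv[i])>2 and abs(dv[i])==abs(dv[i-2:i+3]).max()]
print(s['ee_pos'],yaw(s),go((cx/1000,cy/1000,tz),ps+90,s))
print("x at top",line(.1405,0*ay,ax,np.arange(-35,35,.25)))
for x in (-22,22): print("y at handle",x,line(.1405,ax*x,ay,np.arange(-25,25,.25)))
E
python3 cl.py 461.6 -277 9 .1165
```

```text
[ 0.46128067 -0.27800399  0.19985916] 98.86275357015523 (array([ 1. ,  0.5, 83.4]), np.float64(-0.1))
x at top [(-23.0, -130), (-19.8, -36), (-12.2, 120), (-2.0, 52), (2.0, -50), (12.2, -107), (19.5, 28), (22.5, 158)]
y at handle -22 [(-8.5, -122), (11.0, 114)]
y at handle 22 [(-8.2, -101), (11.0, 95)]
```

Emit:
step_arm --pt "1.7 0.5 30" --pt "1.7 0.5 60" --pt "1.7 0.5 83" --pt "1.7 0.5 83" --pt "1.7 0.5 83" --pt "1.7 0.5 83" --pt "1.7 0.5 83" --pt "1.7 0.5 83" --turn '[0,0,0,0,0,0,0,0]' --jaw '[1,1,1,1,0.8,0.6,0.4,0.2]' --grip_force 30

```text
time: 46.55
ee_pos: [0.4618, -0.2774, 0.1202]
tool_rot: [2.039, 2.385, -0.003]
wrist_force: [-5.6, -1.3, 15.7]
grip_width: 0.242
grasp_force: 29.6
```

Emit:
step_arm --pt "0 0 0" --pt "0 0 0" --pt "0 0 0" --pt "0 0 0" --pt "0 0 0" --pt "0 0 0" --pt "0 0 0" --pt "0 0 0" --turn '[0,0,0,0,0,0,0,0]' --jaw '[0.1,0.1,0.1,0.1,0.1,0.1,0.1,0.1]'

```text
time: 47.55
ee_pos: [0.4618, -0.2775, 0.1203]
tool_rot: [2.039, 2.384, -0.002]
wrist_force: [-5.4, -0.1, 16.7]
grip_width: 0.246
grasp_force: 29.6
```

```bash
python3 - <<'E'
from h import *
s=read_state(); print(s['ee_pos'],yaw(s),s['wrist_force'],s['grip_width'],s['grasp_force'])
E
```

```text
[ 0.46175881 -0.27751087  0.12026583] 98.91487698956675 [-5.41599423 -0.12032558 16.73412662] 0.24571919206579151 29.6186363697052
```

Emit:
step_arm --pt "0 0 -30" --pt "0 0 -60" --pt "0 0 -100" --pt "0 0 -100" --pt "0 0 -100" --pt "0 0 -100" --pt "0 0 -100" --pt "0 0 -100" --turn '[0,0,0,0,0,0,0,0]' --jaw '[0.1,0.1,0.1,0.1,0.1,0.1,0.1,0.1]'

```text
time: 48.55
ee_pos: [0.4614, -0.2761, 0.2162]
tool_rot: [-2.042, -2.386, 0.0]
wrist_force: [-0.8, -0.2, -0.5]
grip_width: 0.25
grasp_force: 31.1
```

```bash
python3 - <<'E'
from h import *
s=read_state(); print(s['ee_pos'],yaw(s),s['wrist_force'],s['grip_width'],go((.648,.1368,.218),87,s))
E
```

```text
[ 0.46137002 -0.27607925  0.21622962] 98.8707003192182 [-0.80472584 -0.24443661 -0.48603359] 0.25031962511950956 (array([379.2, 248.1,  -1.7]), np.float64(11.9))
```

Emit:
step_arm --pt "40 26 0" --pt "90 59 0" --pt "140 92 0" --pt "190 124 0" --pt "240 157 0" --pt "290 190 0" --pt "340 222 0" --pt "379 248 0" --turn '[1,3,5,7,9,11,11.9,11.9]' --jaw '[0.1,0.1,0.1,0.1,0.1,0.1,0.1,0.1]'

```text
time: 49.55
ee_pos: [0.6487, 0.1389, 0.2163]
tool_rot: [-2.278, -2.163, 0.0]
wrist_force: [0.4, -0.2, -0.4]
grip_width: 0.241
grasp_force: 31.1
```

```bash
python3 - <<'E'
from h import *
for i in range(8): grab_frame('wrist')
im,s=shot('wrist','w24',(110,60,290,215),2.75); print(s['ee_pos'],yaw(s),s['grip_width'],go((.648,.1368,.15),87,s))
E
```

```text
[0.64777759 0.1352186  0.21693156] 86.88574913929791 0.24368265065014216 (array([ 1.6,  0.2, 66.9]), np.float64(-0.1))
```

View pics/w24.png

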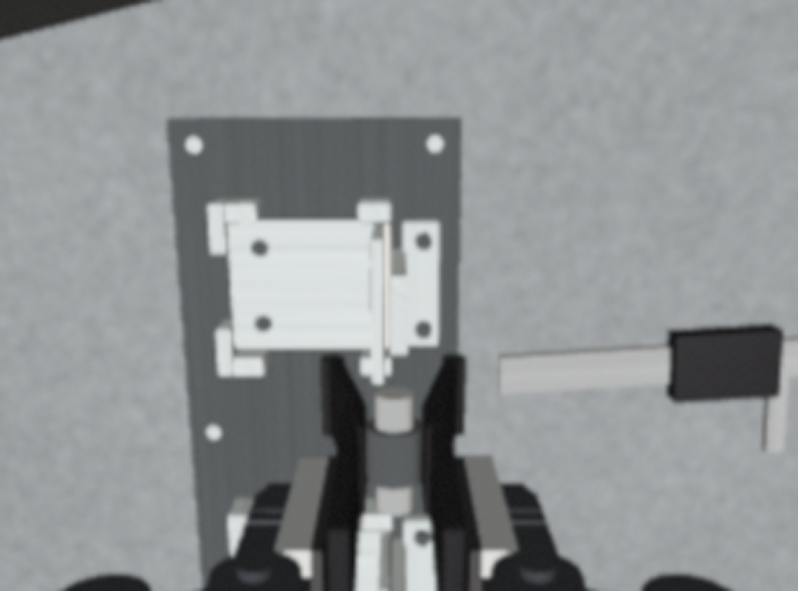

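```bash
cat > ln.py <<'E'
from h import *
def edges(im,s,c,ps,items,th=1.2):
    """items: (label,z,axis,offset,lo,hi): edges along 'axis' of a frame at c (mm) with yaw ps"""
    C=cam('wrist',s); g=cv2.cvtColor(im,6).astype(np.float32); a=np.radians(ps); ax=np.array([np.cos(a),np.sin(a)]); ay=np.array([-ax[1],ax[0]]); c=np.array(c)
    for lab,z,k,o,lo,hi in items:
        u=np.arange(lo,hi,.25); d,e=(ax,ay) if k=='x' else (ay,ax)
        q=w2p(C,np.array([np.r_[(c+e*o+d*t)/1000,z] for t in u])).astype(np.float32)
        v=cv2.remap(g,q[:,0].copy(),q[:,1].copy(),1).ravel(); dv=np.gradient(cv2.GaussianBlur(v[:,None],(1,7),1.2).ravel())
        print(lab,[(round(float(u[i]),1),int(dv[i]*10)) for i in range(2,len(u)-2) if abs(dv[i])>th and abs(dv[i])==abs(dv[i-2:i+3]).max()])
E
python3 - <<'E'
from ln import *
im=cv2.imread('pics/w24_raw.png'); s=read_state(); print(s['ee_pos'])
c=(615.4,139.0)
edges(im,s,c,-3,[("leg top y20",.074,'x',20,20,45),("leg top y5",.074,'x',5,20,45),("leg top y-5",.074,'x',-5,20,45),("fence y0",.070,'x',0,20,45),("fence y8",.070,'x',8,20,45),("spacer y20",.024,'x',20,20,45),
("base y",.028,'y',10,-30,30),("base end",.028,'x',0,-36,-20),("leg y",.074,'y',27.5,-30,30)])
E
```

```text
[0.64787341 0.13525415 0.21702528]
leg top y20 [(24.5, -14), (29.0, -35), (30.2, 31), (32.0, -96), (37.2, 91)]
leg top y5 [(24.2, -26), (25.8, 22), (29.0, -43), (30.0, 45)]
leg top y-5 [(29.0, -48), (30.0, 52), (41.0, -113), (44.2, 46)]
fence y0 [(29.0, -49), (30.0, 51)]
fence y8 [(24.2, -26), (25.8, 18), (29.0, -41), (30.0, 43)]
spacer y20 [(24.2, -61), (29.5, 78), (31.8, -121), (36.0, 123), (42.2, -92)]
base y [(-24.2, 129), (27.2, -130)]
base end [(-30.8, 130)]
leg y [(-27.8, -58), (-23.8, 131), (26.8, -85)]
```

```bash
python3 - <<'E'
from h import *
print(go((.6467,.1368,.1113),87))
E
```

```text
(array([  1.5,  -1.3, 105.7]), np.float64(-0.1))
```

Emit:
step_arm --pt "1.5 -1.3 0" --pt "1.5 -1.3 20" --pt "1.5 -1.3 40" --pt "1.5 -1.3 60" --pt "1.5 -1.3 75" --pt "1.5 -1.3 85" --pt "1.5 -1.3 85" --pt "1.5 -1.3 85" --turn '[0,0,0,0,0,0,0,0]' --jaw '[0.1,0.1,0.1,0.1,0.1,0.1,0.1,0.1]'

```text
time: 51.0
ee_pos: [0.6474, 0.1381, 0.1325]
tool_rot: [2.279, 2.161, 0.002]
wrist_force: [0.2, 0.5, -0.2]
grip_width: 0.243
grasp_force: 31.1
```

```bash
python3 - <<'E'
from h import *
for i in range(3): grab_frame('wrist')
s=read_state(); print(s['ee_pos'],s['wrist_force'],s['grip_width'],go((.6467,.1368,.1113),87,s))
E
```

```text
[0.6473137 0.138174  0.1325755] [ 0.4604611  -0.47043209  0.05952353] 0.24288946631530253 (array([-1.4, -0.6, 21.3]), np.float64(-0.0))
```

Emit:
step_arm --pt "-1.4 -0.6 5" --pt "-1.4 -0.6 10" --pt "-1.4 -0.6 15" --pt "-1.4 -0.6 19" --pt "-1.4 -0.6 21" --pt "-1.4 -0.6 21" --pt "-1.4 -0.6 21" --pt "-1.4 -0.6 21" --turn '[0,0,0,0,0,0,0,0]' --jaw '[0.1,0.1,0.1,0.1,0.1,0.1,0.1,0.1]'

```text
time: 52.15
ee_pos: [0.6463, 0.1367, 0.111]
tool_rot: [2.279, 2.162, 0.0]
wrist_force: [-0.2, 0.1, -0.3]
grip_width: 0.248
grasp_force: 31.1
```

```bash
python3 - <<'E'
from h import *
s=read_state(); print(s['ee_pos'],s['wrist_force'],s['grip_width'],yaw(s))
E
```

```text
[0.64631412 0.13671889 0.11096358] [-0.22683206  0.08532789 -0.27602388] 0.24756321958232375 86.96975729563223
```

Emit:
step_arm --pt "0 0 0" --pt "0 0 0" --pt "0 0 0.5" --pt "0 0 1" --pt "0 0 1" --pt "0 0 1" --pt "0 0 1" --pt "0 0 1" --turn '[0,0,0,0,0,0,0,0]' --jaw '[0.3,0.36,0.42,0.48,0.55,0.65,0.8,1]'

```text
time: 53.15
ee_pos: [0.6462, 0.1367, 0.1098]
tool_rot: [2.279, 2.162, -0.0]
wrist_force: [0.6, -0.5, -0.6]
grip_width: 0.981
grasp_force: 0.0
```

Emit:
step_arm --pt "0 0 0" --pt "0 0 0" --pt "0 0 -20" --pt "0 0 -50" --pt "0 0 -100" --pt "0 0 -120" --pt "0 0 -120" --pt "0 0 -120" --turn '[0,0,0,0,0,0,0,0]' --jaw '[1,1,1,1,1,1,1,1]'

```text
time: 54.15
ee_pos: [0.6455, 0.1366, 0.2283]
tool_rot: [-2.278, -2.161, 0.003]
wrist_force: [0.1, -0.1, -1.0]
grip_width: 0.998
grasp_force: 0.0
```

```bash
python3 - <<'E'
from ln import *
for i in range(5): grab_frame('wrist')
im,s=shot('wrist','w25'); print(s['time'],s['ee_pos'],yaw(s),s['wrist_force'])
c=(615.4,139.0)
edges(im,s,c,-3,[("handles .132 x",.132,'x',o,5,65) for o in (-5,0,5)]+[("handle y",.132,'y',x,-25,25) for x in (12,50,54)]+
[("leg y20",.074,'x',20,20,45),("leg y-20",.074,'x',-20,20,45),("base y",.028,'y',10,-30,30),("base end",.028,'x',0,-36,-20)],2)
print(go((.4721,-.3443,.20),99,s))
E
```

```text
54.4 [0.64589728 0.13661643 0.22859283] 86.96805734441388 [-0.56400092  0.20248163  0.29584857]
handles .132 x [(11.8, -53), (15.5, -44), (18.8, 69), (28.5, 58), (31.5, -71), (46.2, -61), (49.8, 32), (53.0, 134), (62.2, 40)]
handles .132 x [(11.8, -60), (15.5, -45), (23.0, 225), (31.8, -111), (34.8, -34), (42.2, -58), (49.8, 32), (53.2, 138), (62.0, 40)]
handles .132 x [(12.0, -111), (15.2, -48), (24.2, 28), (27.8, 200), (29.8, -30), (36.8, -132), (40.5, -21), (49.8, 36), (53.2, 152)]
handle y [(-10.2, -22), (5.2, 104), (9.2, 62)]
handle y [(-9.8, -70), (11.5, 94)]
handle y [(-9.8, -20)]
leg y20 [(31.5, -97), (37.0, 84)]
leg y-20 [(21.2, 111), (27.5, 29), (32.0, -137)]
base y [(-13.2, 113), (27.0, -123)]
base end [(-28.8, 116)]
(array([-489.4, -148.1,   29.2]), np.float64(-12.0))
```

Emit:
step_arm --pt "-50 -15 0" --pt "-110 -33 0" --pt "-170 -51 0" --pt "-230 -70 0" --pt "-290 -88 0" --pt "-350 -106 0" --pt "-410 -124 0" --pt "-460 -139 0" --turn '[-2,-4,-6,-8,-10,-12,-12,-12]' --jaw '[1,1,1,1,1,1,1,1]'

```text
time: 55.45
ee_pos: [0.482, -0.3174, 0.2298]
tool_rot: [2.042, 2.387, -0.0]
wrist_force: [1.0, -0.8, 0.1]
grip_width: 1.0
grasp_force: 0.0
```

```bash
python3 - <<'E'
from h import *
for i in range(4): grab_frame('wrist')
s=read_state();print(s['ee_pos'],yaw(s),go((.4721,-.344,.20),99,s))
E
```

```text
[ 0.48263782 -0.31593083  0.22948335] 98.83736674544255 (array([-26.1, -14.7,  29.5]), np.float64(-0.2))
```

Emit:
step_arm --pt "-13 -7 10" --pt "-26 -14.7 29" --pt "-26 -14.7 29" --pt "-26 -14.7 29" --pt "-26 -14.7 29" --pt "-26 -14.7 29" --pt "-26 -14.7 29" --pt "-26 -14.7 29" --turn '[0,0,0,0,0,0,0,0]' --jaw '[1,1,1,1,1,1,1,1]'

```text
time: 56.65
ee_pos: [0.4727, -0.3432, 0.201]
tool_rot: [2.041, 2.388, -0.0]
wrist_force: [-0.1, -1.0, 0.1]
grip_width: 1.0
grasp_force: 0.0
```

```bash
python3 cl.py 472.1 -344.3 9 .1165
```

```text
[ 0.4726506  -0.34329803  0.20087235] 98.96643625618239 (array([-0.9, -0.7, 84.4]), np.float64(-0.0))
x at top [(-22.5, -140), (-19.5, -36), (-11.8, 115), (-1.5, 52), (2.5, -56), (12.5, -126), (19.5, 29), (22.8, 143)]
y at handle -22 [(-8.8, -99), (10.8, 97)]
y at handle 22 [(-8.8, -112), (10.8, 104), (18.0, -21)]
```

Emit:
step_arm --pt "0 -0.5 30" --pt "0 -0.5 60" --pt "0 -0.5 84" --pt "0 -0.5 84" --pt "0 -0.5 84" --pt "0 -0.5 84" --pt "0 -0.5 84" --pt "0 -0.5 84" --turn '[0,0,0,0,0,0,0,0]' --jaw '[1,1,1,1,0.8,0.6,0.4,0.2]' --grip_force 30

```text
time: 57.85
ee_pos: [0.4724, -0.3447, 0.1206]
tool_rot: [2.037, 2.387, -0.003]
wrist_force: [-6.1, -1.3, 13.1]
grip_width: 0.241
grasp_force: 29.3
```

Emit:
step_arm --pt "0 0 0" --pt "0 0 0" --pt "0 0 0" --pt "0 0 0" --pt "0 0 0" --pt "0 0 0" --pt "0 0 0" --pt "0 0 0" --turn '[0,0,0,0,0,0,0,0]' --jaw '[0.1,0.1,0.1,0.1,0.1,0.1,0.1,0.1]'

```text
time: 58.85
ee_pos: [0.4724, -0.3448, 0.1207]
tool_rot: [2.037, 2.385, -0.003]
wrist_force: [-5.3, 0.5, 14.9]
grip_width: 0.242
grasp_force: 29.6
```

Emit:
step_arm --pt "0 0 -30" --pt "0 0 -60" --pt "0 0 -100" --pt "0 0 -100" --pt "0 0 -100" --pt "0 0 -100" --pt "0 0 -100" --pt "0 0 -100" --turn '[0,0,0,0,0,0,0,0]' --jaw '[0.1,0.1,0.1,0.1,0.1,0.1,0.1,0.1]'

```text
time: 59.85
ee_pos: [0.472, -0.3432, 0.2162]
tool_rot: [-2.04, -2.388, 0.0]
wrist_force: [0.2, 0.3, -0.6]
grip_width: 0.245
grasp_force: 30.9
```

```bash
python3 - <<'E'
from h import *
s=read_state();print(s['ee_pos'],yaw(s),s['grip_width'],go((.6399,.007,.218),87,s))
E
```

```text
[ 0.47203144 -0.34322602  0.21621046] 98.97005250224237 0.24475975933568436 (array([319.8, 220.4,  -1.7]), np.float64(12.0))
```

Emit:
step_arm --pt "40 28 0" --pt "85 59 0" --pt "130 90 0" --pt "175 121 0" --pt "220 152 0" --pt "265 183 0" --pt "300 207 0" --pt "320 220 0" --turn '[1,3,5,7,9,11,12,12]' --jaw '[0.1,0.1,0.1,0.1,0.1,0.1,0.1,0.1]'

```text
time: 60.85
ee_pos: [0.6401, 0.0089, 0.2163]
tool_rot: [-2.277, -2.164, 0.001]
wrist_force: [0.0, -0.1, -0.8]
grip_width: 0.244
grasp_force: 30.9
```

```bash
python3 - <<'E'
from ln import *
for i in range(8): grab_frame('wrist')
im,s=shot('wrist','w26'); print(s['ee_pos'],yaw(s),s['grip_width'],go((.6399,.007,.132),87,s))
c=(608.6,9.2)
edges(im,s,c,-3,[("leg top y20",.074,'x',20,20,45),("leg top y5",.074,'x',5,20,45),("fence y8",.070,'x',8,20,45),
("base y",.028,'y',10,-30,30),("base end",.028,'x',0,-36,-20),("leg y",.074,'y',27.5,-30,30)],1.5)
E
```

```text
[0.63916001 0.00566785 0.21698137] 86.87595529910108 0.24158122797486936 (array([ 1.4,  0.7, 85. ]), np.float64(-0.1))
leg top y20 [(30.8, -108), (37.0, 88)]
leg top y5 [(26.2, -20), (30.8, -57), (32.0, 48)]
fence y8 [(26.0, -15), (30.5, -55), (32.0, 67)]
base y [(-25.2, 129), (26.2, -79)]
base end [(-29.5, 124)]
leg y [(-28.8, -72), (-24.5, 97), (-20.0, 17), (-14.0, -19), (25.8, -55)]
```

Emit:
step_arm --pt "1.4 0.7 0" --pt "1.4 0.7 20" --pt "1.4 0.7 40" --pt "1.4 0.7 60" --pt "1.4 0.7 75" --pt "1.4 0.7 85" --pt "1.4 0.7 85" --pt "1.4 0.7 85" --turn '[0,0,0,0,0,0,0,0]' --jaw '[0.1,0.1,0.1,0.1,0.1,0.1,0.1,0.1]'

```text
time: 62.3
ee_pos: [0.6409, 0.0084, 0.1325]
tool_rot: [2.279, 2.161, 0.002]
wrist_force: [0.3, -0.1, -0.5]
grip_width: 0.245
grasp_force: 30.9
```

```bash
python3 - <<'E'
from h import *
for i in range(3): grab_frame('wrist')
s=read_state(); print(s['ee_pos'],s['wrist_force'],s['grip_width'],go((.6399,.007,.1112),87,s))
E
```

```text
[0.64076773 0.00839554 0.13257232] [-0.03374462 -0.04485072 -0.5391257 ] 0.24645868951344002 (array([-1.4, -0.8, 21.4]), np.float64(-0.0))
```

Emit:
step_arm --pt "-1.4 -0.8 5" --pt "-1.4 -0.8 10" --pt "-1.4 -0.8 15" --pt "-1.4 -0.8 19" --pt "-1.4 -0.8 21" --pt "-1.4 -0.8 21" --pt "-1.4 -0.8 21" --pt "-1.4 -0.8 21" --turn '[0,0,0,0,0,0,0,0]' --jaw '[0.1,0.1,0.1,0.1,0.1,0.1,0.1,0.1]'

```text
time: 63.45
ee_pos: [0.6396, 0.007, 0.111]
tool_rot: [2.279, 2.162, 0.0]
wrist_force: [-0.3, -0.7, -0.3]
grip_width: 0.245
grasp_force: 30.9
```

Emit:
step_arm --pt "0 0 0" --pt "0 0 0" --pt "0 0 0.5" --pt "0 0 1" --pt "0 0 1" --pt "0 0 1" --pt "0 0 1" --pt "0 0 1" --turn '[0,0,0,0,0,0,0,0]' --jaw '[0.3,0.36,0.42,0.48,0.55,0.65,0.8,1]'

```text
time: 64.45
ee_pos: [0.6394, 0.007, 0.1098]
tool_rot: [2.279, 2.162, -0.0]
wrist_force: [0.3, 0.4, 0.7]
grip_width: 0.983
grasp_force: 0.0
```

Emit:
step_arm --pt "0 0 0" --pt "0 0 0" --pt "0 0 -20" --pt "0 0 -50" --pt "0 0 -100" --pt "0 0 -120" --pt "0 0 -120" --pt "0 0 -120" --turn '[0,0,0,0,0,0,0,0]' --jaw '[1,1,1,1,1,1,1,1]'

```text
time: 65.45
ee_pos: [0.6387, 0.0071, 0.2284]
tool_rot: [-2.278, -2.161, 0.003]
wrist_force: [-0.2, -0.2, -0.1]
grip_width: 0.997
grasp_force: 0.0
```

```bash
python3 - <<'E'
from ln import *
for i in range(5): grab_frame('wrist')
im,s=shot('wrist','w27'); print(s['time'],s['ee_pos'],yaw(s),s['wrist_force'])
edges(im,s,(608.6,9.2),-3,[("handles x",.132,'x',0,5,65)]+[("handle y",.132,'y',x,-25,25) for x in (12,50,54)]+
[("base y",.028,'y',10,-30,30),("base end",.028,'x',0,-36,-20)],2)
E
```

```text
65.7 [0.63910371 0.00702243 0.2286499 ] 86.9697972475187 [-0.1501905  -0.54039304  0.63500939]
handles x [(12.0, -55), (15.2, -44), (23.0, 232), (31.8, -97), (35.5, -40), (42.2, -56), (49.8, 36), (53.2, 144)]
handle y [(-10.2, -24), (4.8, 92), (9.2, 63)]
handle y [(-10.0, -74), (8.5, -21), (11.5, 77)]
handle y [(-10.2, -21)]
base y [(-13.0, 118), (26.2, -99)]
base end [(-28.8, 119)]
```

```bash
python3 - <<'E'
from h import *
print(go((.33,-.36,.25),87))
E
```

```text
(array([-382.9, -289.4,  -20.6]), np.float64(-0.0))
```

Emit:
step_arm --pt "-40 -30 -20" --pt "-90 -68 -20" --pt "-140 -106 -20" --pt "-190 -144 -20" --pt "-240 -181 -20" --pt "-290 -219 -20" --pt "-340 -257 -20" --pt "-383 -289 -20" --turn '[0,0,0,0,0,0,0,0]' --jaw '[1,1,1,1,1,1,1,1]'

```text
time: 66.75
ee_pos: [0.329, -0.3616, 0.2499]
tool_rot: [2.28, 2.161, -0.0]
wrist_force: [0.0, -0.5, -0.2]
grip_width: 0.998
grasp_force: 0.0
```

```bash
python3 - <<'E'
from h import *
for i in range(4): grab_frame('wrist')
im,s=shot('top','t4'); a=cv2.imread('pics/top0.png'); print(s['time'],s['ee_pos'])
d=cv2.absdiff(im,a).max(2); m=cv2.morphologyEx((d>40).astype(np.uint8),4,np.ones((3,3)))
for c in cv2.findContours(m,0,2)[0]:
    if cv2.contourArea(c)>12: print(cv2.boundingRect(c),cv2.contourArea(c))
print(*rects(im,cam('top'),im.min(2)>190,.012,100),sep='\n')
# scene: expected positions of clamp parts, darkness test
sc,_=shot('scene','s4'); C=cam('scene')
a=np.radians(-3); ax=np.array([np.cos(a),np.sin(a)])
for n,c in ((2,(608,9)),(3,(614.8,138.8))):
    for r,z in ((10,.125),(54,.125),(32,.082),(22,.05),(45,.05)):
        p=np.r_[(np.array(c)+ax*r)/1000,z]; q=w2p(C,p)[0].round().astype(int); print(n,r,z,q,sc[q[1],q[0]])
E
```

```text
66.95 [ 0.33014245 -0.36047392  0.24966044]
(501, 374, 11, 10) 24.5
(230, 372, 21, 12) 60.5
(508, 324, 4, 7) 12.5
(213, 230, 299, 154) 4988.5
(126, 227, 24, 26) 452.5
(208, 214, 23, 26) 438.0
(264, 210, 23, 27) 437.5
(366, 202, 21, 21) 235.0
(390, 198, 23, 21) 246.0
(109, 184, 33, 30) 525.5
(255, 137, 22, 41) 621.0
(209, 135, 22, 41) 631.5
(array([ 434.8, -131.8]), array([58.1, 48.9]), 4.7)
(array([ 694.1, -392.2]), array([55.1, 48.6]), 42.2)
(array([692.8, 372. ]), array([83.7, 85.1]), 45.7)
2 10 0.125 [269 203] [12  9 10]
2 54 0.125 [277 212] [11  9 11]
2 32 0.082 [273 220] [14 13 12]
2 22 0.05 [271 227] [18 16 14]
2 45 0.05 [274 232] [14 15 14]
3 10 0.125 [312 191] [12  9 11]
3 54 0.125 [320 200] [12  7  7]
3 32 0.082 [315 207] [10 10  8]
3 22 0.05 [312 214] [57 55 54]
3 45 0.05 [316 219] [17 13 13]
```

```bash
python3 -c "
from station import *
print(close_job())"
```

```text
the job is handed in; nothing more can be done
None
```

I loaded both brackets on the bench into nests 2 and 3, each on a flat white spacer with its leg against the fence and a spring clamp closed astride the fence, and handed the job in after about 67 s. The bracket in nest 3 first caught on a stop and had to be pushed level; the last check, by image measurements and not by eye, showed no bystander moved.

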